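Set a backlash-prone focusing rail to its index and load the photo mirror

TASK

Stand the flat photo mirror on edge in the slot of the focusing rail's carriage, fully home and centred along the slot, and set the carriage so that its pointer meets the tip of the index clamp. The drive pin has play in its window, so set the mark the proper way: wind the carriage back (towards the knob) until its pointer is clearly past the index, about 5 mm, then bring it forward (away from the knob) to the mark, and leave the pin bearing on the forward side of its window. Load the mirror gently, leave the two bottles and the jar where they stand, and let go of everything.

Things in the scene. Friction and masses are not known exactly. Their poses are not given: they have to be found in the camera images.
- rail: Fixed focusing rail: grey base plate 130 (own x) x 250 (y) x 10 mm with a carriage on two steel guides and, at its -y end, a drive housing with a black knob on top. Origin on the worktop, 5 mm in +y of the plate's middle. Own +y is FORWARD travel, away from the knob; +x is away from the robot; z up. Place and yaw differ each time.
- carriage: Aluminium block 80 (x) x 72 (y, -22 to +50) x 18 mm, sliding along the rail's y, axes as the rail's. Origin on its underside, 16 mm over the worktop, midway across, level in y with its pointer: black wedge on the -x face, tip at x = -44 mm, and a black line on top. Guide friction of 4 N holds it where it is pushed. The pin moves it by a window with play.
- drive_pin (a point): Top centre, 45 mm over the worktop, of the upright 10 mm steel pin in the carriage's window (14 x 18 mm, middle at carriage x = 15, y = 0 mm). Its y in the carriage's frame runs freely from -4 mm (bears on the backward side, pulls the carriage back) to +4 mm (bears on the forward side, drives it forward). Geared to the knob without play.
- index: Dark index clamp about 30 x 16 x 18 mm fixed on the rail's front flange, axes as the rail's; its origin is level in y with its pointed tip, which faces the carriage. The carriage is at the mark when the carriage origin's y in this frame is 0; at the start it is 8 to 28 mm ahead (+y) of it.
- knob (a joint): Knob angle in rad, anticlockwise from above positive; 0 when its grip bar lies along the rail's x. Anticlockwise moves the pin forward (rail +y), clockwise back, 10 mm per rad. Starts at 0, free from -5.2 to 1.8. Friction 0.1 N m, plus 0.04 N m while it moves the carriage; stays where it is left.
- knob_grip (a point): On the knob's vertical axis, 72 mm over the worktop, a good TCP height for a grasp from above. The black grip bar is 60 mm long, 14 mm thick and stands from 50 to 80 mm over the worktop, on a round skirt of 24 mm radius. The axis is 90 mm from the rail's origin in the rail's -y.
- slot (a point): Middle of the mirror slot's floor on top of the carriage, 34 mm over the worktop, 32 mm in +y of the carriage's origin; axes as the carriage's. The slot is 12 mm wide (y), 72 mm long (x, open at both ends), between two black jaws 7 mm thick and 22 mm high, with flared lips up to 27 mm over the slot floor.
- mirror: Loose flat steel-framed photo mirror, 80 mm (own x) by 8 mm thick (own y) by 90 mm tall (z), 0.1 kg; either face and either end may go either way. Origin at the middle of its lower edge. It starts standing on edge in the rest.
- rest: Fixed grey stand, base 90 x 60 x 8 mm, with the same kind of slot (12 mm wide, jaws 22 mm high plus 5 mm lips); the mirror's lower edge stands on its base, 8 mm over the worktop. Origin on the worktop under the slot's middle; slot along its own x.
- primer: Loose small dark bottle with yellow cap, 23 x 23 x 52 mm, origin under its middle; leave it alone.
- dropper: Loose white dropper bottle, 29 x 29 x 81 mm, origin under its middle; leave it alone.
- lab_jar: Loose screw jar, 34 x 34 x 47 mm, origin under its middle; leave it alone.

How it is judged:
By the outcome, as a careful person would: the job done as asked, in the order asked, and still so for the second after the job is handed in, with the robot touching nothing.
It also fails if it takes over 61 s, if anything falls off the work surface, if the arm or the gripper's body presses on something with over 40 N, if the wrist force passes 120 N, or if a joint passes its speed limit or range.

ROBOT

A 6-joint arm with a two-finger parallel gripper is mounted at the origin on a cart in front of the work surface, level with it; the furniture and walls round the work are solid. World frame = base frame: x ahead of the robot, y to its left, z up, the work surface at z = 0. Lengths are in mm, angles in rad, forces in N, time in s.
With the tool pointing down it reaches from about 400 to 925 mm from the base axis. Payload 12.5 kg.
Tool frame: the origin (TCP) lies between the finger pads, 19 mm behind the fingertips; this is the grasp point; z points along the fingers, y is the line along which they close (so a half turn about z gives the same grasp; the last joint's range is limited). The gripper opens to 95 mm and grips with 3 to 60 N. Pads are 20 mm wide; open, the fingers measure 119 mm over their backs; the gripper's body (75 mm by 180 mm) begins 59 mm behind the grasp point.
Start: joints at [1.218, 0.491, 1.559, -0, 1.092, -0.106], TCP at [152.67, 606.083, 233.461] pointing down, gripper open.
Joint ranges: [-3.1, 3.1], [-0.84, 2.19], [0.05, 2.79], [-1.13, 4.28], [0.06, 2.93], [-2.69, 2.69]. Speed limits (rad/s): [2.22, 2.22, 2.79, 3.14, 3.14, 3.14].

INTERFACE

Orientations are given as a 3x3 rotation matrix whose columns are the frame's x, y, z axes.
In Python, from cell import arm gives the robot as it stands. The module is installed in compiled form; this text tells all that it offers.
- The arm moves only by the tool apply_moves, never from a script. Its argument "moves" is a list that holds one entry, the list of rows, each a list of 7 numbers: the shift along the tool's x, y, z in mm, then the turn, a rotation vector about the tool's x, y, z in rad, then the gripper's target within -1 to 1 (shut at 1, half-way at 0, fully open at -1). In form: [[[tx, ty, tz, wx, wy, wz, gripper], ...]]. A call has 1 to 8 rows; each row is the pose to reach, as a shift and turn from the pose commanded when the call began, along the tool's axes at that moment; what a row does not reach only later rows make up. A row lasts 1/12 s, in which the tool goes at most 41.7 mm and 7.16 degrees, less where a joint would pass 70% of its speed; a pose out of reach is approached as far as the arm can. A call with a gripper value outside its range is refused whole. The fingers move at their own pace and stop on an object; "squeeze" is the grip in N (left out, the last holds). Time passes only in rows, so rows that repeat a pose let the fingers close. It gives the time, the measured TCP pose, the force, the opening and the grip force at its end, in the units of the state.
- arm.get_obs(): the state, without advancing time (a new reading comes with each control period).
- arm.camera(name): name is "scene" or "top"; returns a dict with "frame" (384x512x3 uint8, red, green, blue), "fx", "fy", "cx", "cy" (pixels), "R" (3x3) and "t" (3): a world point X has camera coordinates R X + t. Camera axes: x right, y down, z forward; pixel columns grow to the right and rows downward; lengths in mm; the calibration is good to about 2 mm. A picture is of the moment at which its call begins. There is no depth.
- arm.finish_job(): hands the job in; it is judged then, once.
The state is a dict: "t": time; "joints": joint angles; "joint_vel": joint speeds; "joint_efforts": joint torques, N m; "tool_pos": TCP position; "eef_rot": TCP orientation; "contact_force": force on the tool from outside, world axes, zero at the start; "ft_torque": the same for the moment, N m; "finger_gap": finger opening in mm; "gripper_force": force on a finger pad.
Only numpy, scipy, OpenCV 4.12 (cv2) and the standard library are available. Lean on these libraries where they do the work, as an engineer would, in place of code of your own. Each camera call takes 0.05 s, during which the arm holds its last target. There are 200 camera calls.

## Working session

There is one attempt and no reset: what is moved stays moved. The work goes in short steps, Python scripts to look and compute and a tool call to move; the robot and the scene stay as the last step left them, time stands still between calls to the robot, and variables do not carry over. Pictures are saved under pics/ and viewed, at most 10 in all, crops included, and the job is handed in when it is done.

Besides the shell and the picture viewer there is one more tool, called as name(argument=value, ...) on one line, values as JSON. apply_moves: Moves the arm, as the interface text tells. Its arguments: {"type":"object","properties":{"moves":{"type":"array"},"squeeze":{"type":"number"}},"required":["moves"]}

```bash
mkdir -p pics
python3 - <<'E'
from cell import arm
import cv2,numpy as np
o=arm.get_obs();print(o['t'],o['tool_pos'],o['eef_rot'],o['finger_gap'])
for n in("scene","top"):
    c=arm.camera(n);cv2.imwrite(f"pics/{n}0.png",c['frame'][:,:,::-1])
    np.save(f"{n}0.npy",c,allow_pickle=True)
    print(n,c['fx'],c['fy'],c['cx'],c['cy'],np.round(c['R'],3).tolist(),np.round(c['t'],1), 'pos',-np.array(c['R']).T@c['t'])
a=cv2.imread("pics/scene0.png");b=cv2.imread("pics/top0.png")
E
```

```text
0.0 [152.59720665 605.87114646 232.86678328] [[-9.69703949e-01  2.44282897e-01 -3.42341158e-04]
 [ 2.44283121e-01  9.69703434e-01 -1.00304146e-03]
 [ 8.69435237e-05 -1.05628143e-03 -9.99999438e-01]] 95.15029241724537
scene 471.3150984576085 471.3150984576085 260.81382885450444 189.36140187216648 [[-0.894, -0.448, 0.014], [-0.323, 0.621, -0.714], [0.311, -0.643, -0.7]] [ 572.6  152.5 1373.2] pos [ 133.82150764 1044.55832037 1061.99384541]
top 364.3685601472644 364.3685601472644 259.9418280164261 194.50115055282583 [[-0.017, -1.0, -0.0], [-0.987, 0.017, -0.16], [0.16, -0.003, -0.987]] [ 158.   571.4 1330.9] pos [ 354.2588522   151.86606583 1405.05042102]
```

View pics/scene0.png

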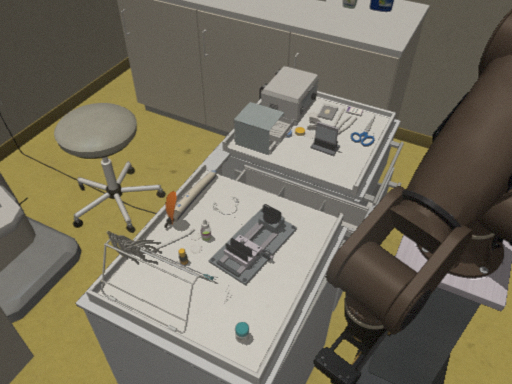

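View pics/top0.png

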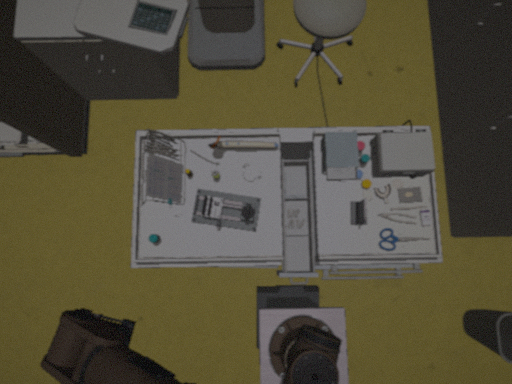

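The scene view shows the rail around (255,242) and the rest with the mirror around (325,138). In the top view the rail is around (227,210) and the rest around (357,212). I'll take closer crops of both.

Run:
```python
import cv2,numpy as np
s=cv2.imread("pics/scene0.png");t=cv2.imread("pics/top0.png")
def cr(im,x,y,w,h,W,H):
    return cv2.convertScaleAbs(cv2.resize(im[y:y+h,x:x+w],(W,H),interpolation=cv2.INTER_CUBIC),alpha=1.5)
A=np.vstack([np.hstack([cr(s,205,200,100,80,500,400),cr(s,300,115,50,67,300,400)])])
B=np.hstack([cr(t,187,185,80,50,480,300),cr(t,340,190,40,37,320,296) if 0 else cr(t,340,190,32,30,320,300)])
cv2.imwrite("pics/c1.png",A);cv2.imwrite("pics/c2.png",B)
```

```text
(no output)
```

View pics/c1.png

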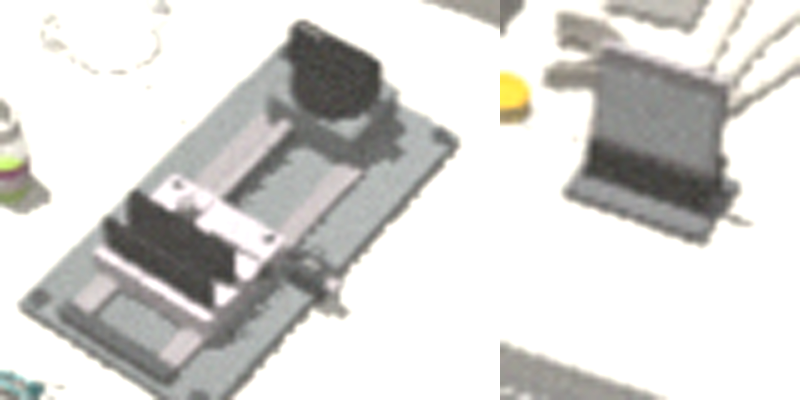

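View pics/c2.png

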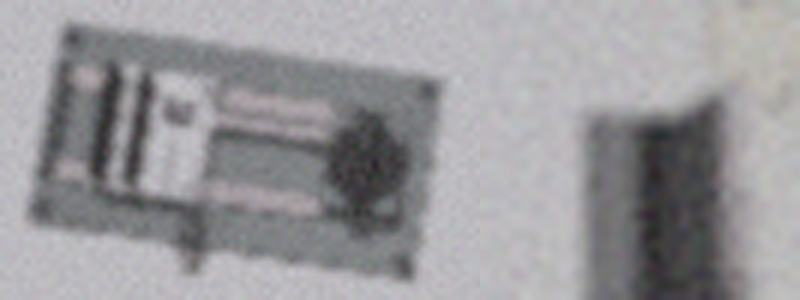

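The crops show the plate with the knob on the right (−y). The jaws are on the left, and the index tip is at about top (219,222) and scene (268,254). The mirror stands in the rest with its slot roughly along world x. Next I'll average frames and measure.

```bash
cat > h.py <<'E'
import cv2,numpy as np
def grab(n,k,tag):
    from cell import arm
    fs=[]
    for _ in range(k):
        c=arm.camera(n);fs.append(c['frame'].astype(float))
    c=dict(c);c['img']=np.mean(fs,0).astype(np.float32);np.save(f"{n}_{tag}.npy",c,allow_pickle=True);return c
def load(n,tag): return np.load(f"{n}_{tag}.npy",allow_pickle=True).item()
def ray(c,u,v):
    R=np.array(c['R']);C=-R.T@np.array(c['t']);d=R.T@np.array([(u-c['cx'])/c['fx'],(v-c['cy'])/c['fy'],1]);return C,d/np.linalg.norm(d)
def onz(c,u,v,z):
    C,d=ray(c,u,v);return C+d*(z-C[2])/d[2]
def proj(c,X):
    p=np.array(c['R'])@np.array(X,float)+np.array(c['t']);return np.array([c['fx']*p[0]/p[2]+c['cx'],c['fy']*p[1]/p[2]+c['cy']])
def tri(c1,p1,c2,p2):
    C1,d1=ray(c1,*p1);C2,d2=ray(c2,*p2)
    s=np.linalg.lstsq(np.stack([d1,-d2],1),C2-C1,rcond=None)[0]
    a,b=C1+s[0]*d1,C2+s[1]*d2;return (a+b)/2,np.linalg.norm(a-b)
E
python3 - <<'E'
from h import *
S=grab("scene",8,"a");T=grab("top",8,"a")
for n,c,boxes in (("scene",S,[(200,190,110,95),(305,110,50,60)]),("top",T,[(185,182,85,56),(342,190,36,44)])):
    for (x,y,w,h) in boxes:
        g=c['img'][y:y+h,x:x+w].mean(2)
        th,m=cv2.threshold(g.astype(np.uint8),0,255,cv2.THRESH_OTSU+cv2.THRESH_BINARY_INV)
        m=cv2.morphologyEx(m,cv2.MORPH_CLOSE,np.ones((9,9)))
        cs,_=cv2.findContours(m,cv2.RETR_EXTERNAL,cv2.CHAIN_APPROX_NONE)
        cs=max(cs,key=cv2.contourArea)
        P=np.array([onz(c,p[0][0]+x,p[0][1]+y,10 if w>60 else 8)[:2] for p in cs],np.float32)
        print(n,th,(x,y,w,h),cv2.minAreaRect(P))
    
def cr(c,x,y,w,h,k):
    return cv2.resize(np.clip(c['img'][y:y+h,x:x+w,::-1]*1.3,0,255).astype(np.uint8),None,fx=k,fy=k,interpolation=cv2.INTER_CUBIC)
cv2.imwrite("pics/d1.png",cr(S,210,203,88,75,8)) 
a=cr(T,190,186,74,46,8);b=cr(T,345,195,30,36,6);d=cr(S,308,118,38,40,6)
o=np.zeros((600,592,3),np.uint8);o[:a.shape[0],:a.shape[1]]=a;o[370:370+b.shape[0],:b.shape[1]]=b[:230];o[360:360+d.shape[0],300:300+d.shape[1]]=d
cv2.imwrite("pics/d2.png",o)
E
```

```text
scene 143.0 (200, 190, 110, 95) ((513.9634399414062, 281.8353576660156), (287.52166748046875, 157.54014587402344), 78.4212417602539)
scene 140.0 (305, 110, 50, 60) ((512.2468872070312, -317.369140625), (189.67984008789062, 278.405029296875), 22.807331085205078)
top 99.0 (185, 182, 85, 56) ((515.2608032226562, 281.838134765625), (248.9301300048828, 147.66464233398438), 80.17781066894531)
top 90.0 (342, 190, 36, 44) ((502.2089538574219, -230.2489013671875), (57.56037902832031, 101.35029602050781), 86.73880004882812)
```

View pics/d1.png

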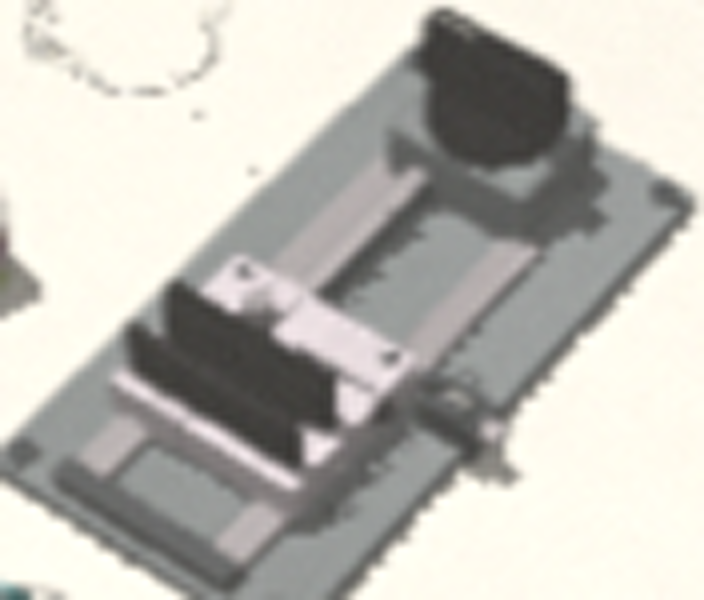

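View pics/d2.png

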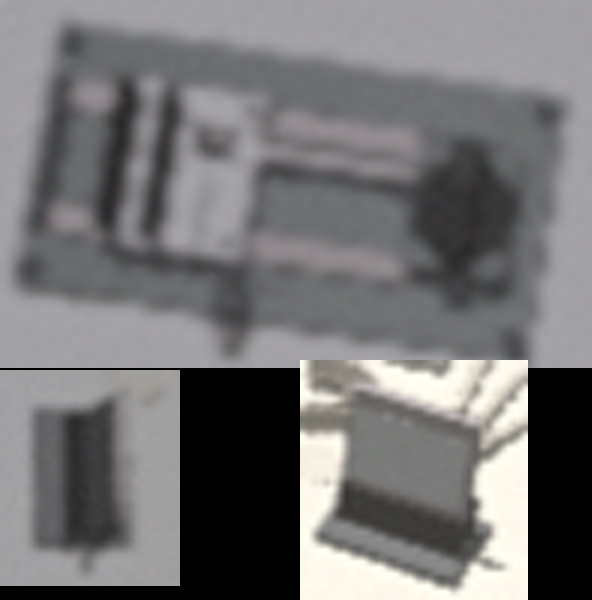

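The enlarged crops give good corners for the plate, the carriage, the jaws (two black strips), the knob bar and the index (top about (219,224), scene about (266,254)). In the scene view the mirror's top edge runs from about (318,124) to (338,131). I'll refine the edges to sub-pixel and triangulate.

```bash
cat >> h.py <<'E'
def edge(c,p,q,w=2.0,lo=.12,hi=.88,sgn=0):
    """sub-pixel line near p-q; returns the ends p,q moved onto it and rms"""
    p,q=np.array(p,float),np.array(q,float);d=(q-p)/np.linalg.norm(q-p);n=np.array([-d[1],d[0]])
    g=cv2.GaussianBlur(c['img'].mean(2),(0,0),.6);s=np.arange(-w,w+.01,.1);L=np.linalg.norm(q-p);A=[]
    for a in np.linspace(lo*L,hi*L,int(max(8,L))):
        P=p+a*d+s[:,None]*n
        v=cv2.remap(g,P[:,0].astype(np.float32)[None],P[:,1].astype(np.float32)[None],cv2.INTER_CUBIC)[0]
        k=np.gradient(v);k=np.abs(k) if sgn==0 else np.maximum(sgn*k,0);k=k**2
        if k.sum()>0:
            i=k.argmax();m=slice(max(0,i-8),i+9);A.append((a,(s[m]*k[m]).sum()/k[m].sum()))
    A=np.array(A);ok=np.ones(len(A),bool)
    for _ in range(4):
        f=np.polyfit(A[ok,0],A[ok,1],1);r=A[:,1]-np.polyval(f,A[:,0]);ok=abs(r)<max(.25,2*r[ok].std())
    return p+np.polyval(f,0)*n,q+L*d*0+np.polyval(f,L)*n,r[ok].std()
def S8(x,y,o=(210,203),k=8): return (o[0]+(x+.5)/k-.5,o[1]+(y+.5)/k-.5)
def T8(x,y): return S8(x,y,(190,186))
def meet(l,m):
    a,b=[np.cross([*x[0],1],[*x[1],1]) for x in (l,m)];r=np.cross(a,b);return r[:2]/r[2]
E
cat > m1.py <<'E'
from h import *
np.set_printoptions(precision=1,suppress=True)
S=load("scene","a");T=load("top","a")
def ya(c,e,z):
    a,b=onz(c,*e[0],z),onz(c,*e[1],z);return a[:2],b[:2],np.degrees(np.arctan2(*(b-a)[1::-1])),e[2]
# plate edges z=10
E={}
E['Tfar']=edge(T,T8(62,22),T8(567,98));E['Tback']=edge(T,T8(567,98),T8(525,365),lo=.1,hi=.85);E['Tfwd']=edge(T,T8(62,22),T8(15,292));E['Tnear']=edge(T,T8(15,292),T8(525,365),lo=.5,hi=.95)
E['Tnear2']=edge(T,T8(15,292),T8(525,365),lo=.02,hi=.35)
E['Sfar']=edge(S,S8(10,455),S8(420,45),lo=.05,hi=.9);E['Snear']=edge(S,S8(690,200),S8(340,590),hi=.45);
for k,e in E.items(): print(k,*ya(T if k[0]=='T' else S,e,10))
for n,e in (('ff',('Tfar','Tfwd')),('fb',('Tfar','Tback')),('nf',('Tnear2','Tfwd')),('nb',('Tnear','Tback'))):
    print(n,onz(T,*meet(E[e[0]],E[e[1]]),10))
# mirror top edge & carriage/knob triangulation
M=lambda x,y:S8(x-300,y-360,(308,118),6); B=lambda x,y:S8(x,y-370,(345,195),6)
print('carr back far',tri(S,S8(235,255),T,T8(268,95)),'back near',tri(S,S8(412,352),T,T8(250,252)))
print('jaw rear far',tri(S,S8(170,283),T,T8(172,80)),'near',tri(S,S8(338,378),T,T8(150,234)))
print('jaw fwd far',tri(S,S8(128,326),T,T8(126,80)),'near',tri(S,S8(302,425),T,T8(106,234)))
print('knob far',tri(S,S8(440,15),T,T8(470,142)),'near',tri(S,S8(560,80),T,T8(458,302)))
print('mirror far?',tri(S,M(357,390),T,B(113,398)),'near',tri(S,M(478,430),T,B(118,548)))
print('mir S z98',onz(S,*M(357,390),98),onz(S,*M(478,430),98))
print('rest base S z8', [onz(S,*M(*p),8) for p in ((317,537),(457,587),(490,530))])
print('rest base T z8', [onz(T,*B(*p),8) for p in ((33,410),(33,548),(130,545))])
E
python3 m1.py
```

```text
Tfar [608.8 391.2] [567.4 146.3] -99.60793571755624 0.20692225462846023
Tback [566.7 145.7] [437.9 166. ] 171.05359432926247 0.24829282130698488
Tfwd [608.5 391.8] [477.6 413.4] 170.63282653602008 0.19828437887073647
Tnear [478.7 412.2] [437.3 168.8] -99.67215823836696 0.11124279493146547
Tnear2 [478.1 412.3] [440.  168.4] -98.87659978325041 0.14798258766823927
Sfar [604.4 388. ] [564.7 148.7] -99.4123797096592 0.15155824976056234
Snear [432.9 177.1] [469.2 388.7] 80.27010440248567 0.1164527290295237
ff [609.  391.8  10. ]
fb [567.3 145.7  10. ]
nf [478.3 413.3  10. ]
nb [436.8 166.2  10. ]
carr back far (array([567. , 289. ,  28.8]), np.float64(1.8032242061404833)) back near (array([492.1, 297.8,  26.6]), np.float64(1.955259322533327))
jaw rear far (array([569.8, 330.9,  56.8]), np.float64(3.1984772753518502)) near (array([498.4, 341. ,  57. ]), np.float64(1.4013446791387614))
jaw fwd far (array([572. , 353.1,  56. ]), np.float64(0.14404778468176638)) near (array([500. , 362.2,  54.5]), np.float64(0.4888874413086849))
knob far (array([535.5, 191.2,  77. ]), np.float64(2.915479641463546)) near (array([472. , 200.5,  80. ]), np.float64(18.24113099209938))
mirror far? (array([ 541.3, -228.4,   92.5]), np.float64(2.57818663404353)) near (array([ 457.8, -222.8,   95.7]), np.float64(13.258810865118273))
mir S z98 [ 537.7 -221.4   98. ] [ 463.4 -218.1   98. ]
rest base S z8 [array([ 542.6, -194. ,    8. ]), array([ 453.6, -189.5,    8. ]), array([ 454.4, -247.5,    8. ])]
rest base T z8 [array([ 547.8, -200.5,    8. ]), array([ 458.8, -195.4,    8. ]), array([ 459.6, -257.5,    8. ])]
```

Measurements agree with the given sizes: the plate is 250 x 131 mm. Its middle is about (521,279), yaw about −9.5°. The rest is at about (501,−225), yaw about −3°, and mirror-top height comes out near 95. The two views disagree by about 5 mm, so I'll check the gripper against the mirror at the hover.

apply_moves(moves=[[[-330,-290,0,0,0,-0.19,-1],[-330,-290,0,0,0,-0.19,-1],[-330,-290,0,0,0,-0.19,-1],[-330,-290,0,0,0,-0.19,-1],[-330,-290,0,0,0,-0.19,-1],[-460,-406,0,0,0,-0.19,-1],[-460,-406,0,0,0,-0.19,-1],[-460,-406,0,0,0,-0.19,-1]]])

```text
t: 1.57
tool_pos: [342.1, 329.6, 233.7]
eef_rot: [[-0.998, 0.056, 0.001], [0.056, 0.998, 0.0], [-0.001, 0.001, -1.0]]
contact_force: [0.6, 0.7, -0.6]
finger_gap: 94.9
gripper_force: 0.0
```

apply_moves(moves=[[[-190,-250,0,0,0,0,-1],[-190,-250,0,0,0,0,-1],[-190,-250,0,0,0,0,-1],[-190,-250,0,0,0,0,-1],[-190,-250,0,0,0,0,-1],[-190,-545,0,0,0,0,-1],[-190,-545,0,0,0,0,-1],[-190,-545,0,0,0,0,-1]]])

```text
t: 2.23
tool_pos: [471.6, 32.3, 233.5]
eef_rot: [[-0.998, 0.057, 0.0], [0.057, 0.998, 0.0], [-0.0, 0.0, -1.0]]
contact_force: [1.5, 0.2, 0.2]
finger_gap: 95.4
gripper_force: 0.0
```

```bash
python3 -c "
from cell import arm
o=arm.get_obs();print(o['t'],o['tool_pos'],o['joints'],o['joint_vel'])"
```

```text
2.2333 [471.58842099  32.3070347  233.46014723] [-7.15169031e-02  2.75193706e-01  1.91887264e+00  1.08302730e-04
  9.47300734e-01 -1.58567821e+00] [-1.05909515 -0.00135269 -0.00459648 -0.00219821 -0.00203703 -1.051292  ]
```

apply_moves(moves=[[[-44,-255,0,0,0,0,-1],[-44,-255,0,0,0,0,-1],[-44,-255,0,0,0,0,-1],[-44,-255,0,0,0,0,-1],[-44,-255,0,0,0,0,-1],[-44,-255,35,0,0,0,-1],[-44,-255,76,0,0,0,-1],[-44,-255,76,0,0,0,-1]]])

```text
t: 2.9
tool_pos: [499.8, -224.9, 153.5]
eef_rot: [[-0.998, 0.06, -0.003], [0.06, 0.998, 0.002], [0.003, 0.002, -1.0]]
contact_force: [0.1, 0.8, -0.2]
finger_gap: 95.1
gripper_force: 0.0
```

Run:
```python
from h import *
from cell import arm
S=grab("scene",6,"b")
o=arm.get_obs();print(o['t'],o['tool_pos'],o['joints'],o['eef_rot'][:2])
p=np.array(o['tool_pos']);Rt=np.array(o['eef_rot'])
im=cv2.resize(np.clip(S['img'][90:170,285:375,::-1]*1.3,0,255).astype(np.uint8),None,fx=7,fy=7,interpolation=cv2.INTER_CUBIC)
for v in ([10,47.5,19],[-10,47.5,19],[10,-47.5,19],[-10,-47.5,19],[0,0,19]):
    u=proj(S,p+Rt@np.array(v));print(v,u); q=(u-[285,90]+.5)*7-.5
    cv2.drawMarker(im,tuple(int(x) for x in q),(0,0,255),cv2.MARKER_CROSS,12,1)
cv2.imwrite("pics/e1.png",im)
```

```text
3.2 [ 501.62765752 -222.40390126  158.88722981] [-5.37763034e-01  4.73441713e-01  1.83024716e+00  1.52709167e-04
  8.35712083e-01 -2.05271286e+00] [[-0.99843334  0.05592049  0.00194038]
 [ 0.05591858  0.99843481 -0.00102534]]
[10, 47.5, 19] [325.35493179 123.4985037 ]
[-10, 47.5, 19] [319.78663283 121.60764285]
[10, -47.5, 19] [336.88762441 109.07240374]
[-10, -47.5, 19] [331.47504045 107.31320398]
[0, 0, 19] [328.47927846 115.2358257 ]
```

View pics/e1.png

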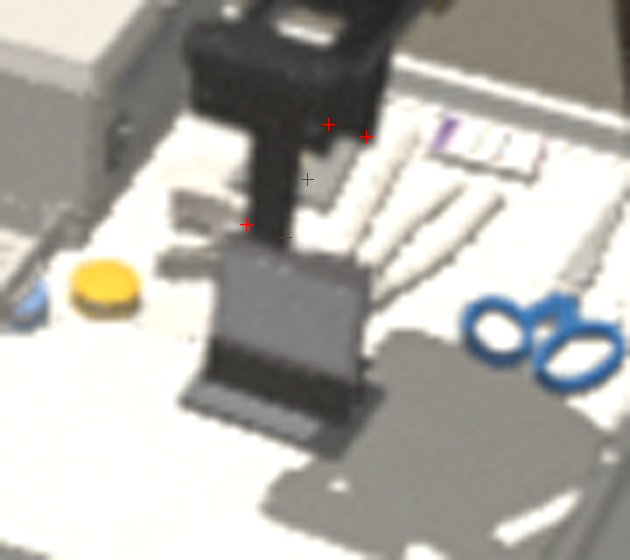

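The scene view shows the open gripper above the mirror. The +y finger tip is at about (324,124), roughly 1 px right of the prediction. I'll refine the mirror and rest edges.

Run:
```python
from h import *
np.set_printoptions(precision=1,suppress=True)
S=load("scene","a");T=load("top","a")
M=lambda x,y:S8(x-300,y-360,(308,118),6); B=lambda x,y:S8(x,y-370,(345,195),6)
top=edge(S,M(355,390),M(478,430));lf=edge(S,M(357,390),M(346,480),lo=.15,hi=.9);rt=edge(S,M(479,430),M(471,505),lo=.15,hi=.85)
print([e[2] for e in (top,lf,rt)])
a,b=meet(top,lf),meet(top,rt);A,Bm=onz(S,*a,98),onz(S,*b,98);print('S mirror',a,b,A,Bm,(A+Bm)/2,np.linalg.norm(A-Bm))
f=edge(S,M(317,537),M(457,587));l=edge(S,M(317,537),M(343,500));r=edge(S,M(457,587),M(491,530))
q=[onz(S,*meet(f,x),8) for x in (l,r)];print('S base front',q,(q[0]+q[1])/2,np.linalg.norm(q[0]-q[1]))
f=edge(T,B(33,410),B(33,548));l=edge(T,B(33,408),B(70,408));r=edge(T,B(33,549),B(95,549),lo=.1,hi=.6)
q=[onz(T,*meet(f,x),8) for x in (l,r)];print('T base front',q,(q[0]+q[1])/2,np.linalg.norm(q[0]-q[1]))
# top view: dark profile across the mirror along row centre, for y
for nm,u0 in (('T',0),):
    row=T['img'][204:216,345:372].mean((0,2));print(row)
```

```text
[np.float64(0.2578786080848251), np.float64(0.21252879789281864), np.float64(0.2837761685405809)]
S mirror [315.8 121.4] [338.1 129. ] [ 544.3 -225.8   98. ] [ 461.5 -220.8   98. ] [ 502.9 -223.3   98. ] 82.96633685830217
S base front [array([ 546.2, -190.3,    8. ]), array([ 454.6, -186. ,    8. ])] [ 500.4 -188.1    8. ] 91.75536270148328
T base front [array([ 549.1, -200.1,    8. ]), array([ 460. , -195.2,    8. ])] [ 504.6 -197.6    8. ] 89.201240086504
[124.5 124.7 124.9 125.  119.   98.5  78.4  76.5  78.3  74.5  61.   43.4
  35.1  39.   43.   47.6  47.3  47.6  61.1  86.1 101.3 109.5 117.5 122.8
 123.7 123.2 123.6]
```

apply_moves(moves=[[[-2,-1,25,0,0,0,-1],[-2,-1,50,0,0,0,-0.5],[-2,-1,70,0,0,0,-0.3],[-2,-1,78,0,0,0,0],[-2,-1,78,0,0,0,0.3],[-2,-1,78,0,0,0,0.5],[-2,-1,78,0,0,0,0.6],[-2,-1,78,0,0,0,0.65]]], squeeze=5)

```text
t: 3.87
tool_pos: [503.6, -224.1, 80.8]
eef_rot: [[-0.998, 0.056, 0.002], [0.056, 0.998, -0.001], [-0.002, -0.001, -1.0]]
contact_force: [-0.5, -0.4, -0.4]
finger_gap: 53.9
gripper_force: 0.0
```

apply_moves(moves=[[[0,0,0,0,0,0,0.65],[0,0,0,0,0,0,0.7],[0,0,0,0,0,0,0.75],[0,0,0,0,0,0,0.8],[0,0,0,0,0,0,0.82],[0,0,0,0,0,0,0.84]]])

```text
t: 4.37
tool_pos: [503.0, -223.9, 79.4]
eef_rot: [[-0.998, 0.057, -0.0], [0.057, 0.998, 0.0], [0.0, 0.0, -1.0]]
contact_force: [0.7, -0.4, 1.2]
finger_gap: 13.7
gripper_force: 0.0
```

apply_moves(moves=[[[0,0,0,0,0,0,0.86],[0,0,0,0,0,0,0.9],[0,0,0,0,0,0,1],[0,0,0,0,0,0,1]]])

```text
t: 4.7
tool_pos: [503.0, -224.1, 79.4]
eef_rot: [[-0.998, 0.057, 0.0], [0.057, 0.998, -0.0], [-0.0, -0.0, -1.0]]
contact_force: [-1.5, -3.3, -0.8]
finger_gap: 11.2
gripper_force: 4.9
```

apply_moves(moves=[[[0,-1,0,0,0,0,1],[0,-2,0,0,0,0,1],[0,-2,0,0,0,0,1],[0,-2,0,0,0,0,1]]], squeeze=12)

```text
t: 5.03
tool_pos: [502.9, -226.5, 79.3]
eef_rot: [[-0.998, 0.056, 0.0], [0.056, 0.998, -0.001], [-0.0, -0.001, -1.0]]
contact_force: [-1.2, -6.4, -3.0]
finger_gap: 9.3
gripper_force: 11.8
```

apply_moves(moves=[[[0,-1,0,0,0,0,1],[0,-2,0,0,0,0,1],[0,-2,0,0,0,0,1],[0,-2,0,0,0,0,1]]])

```text
t: 5.37
tool_pos: [502.8, -228.3, 79.2]
eef_rot: [[-0.998, 0.057, 0.0], [0.057, 0.998, -0.0], [-0.0, -0.0, -1.0]]
contact_force: [-0.6, -6.9, -2.8]
finger_gap: 8.0
gripper_force: 11.9
```

apply_moves(moves=[[[0,-1,0,0,0,0,1],[0,-1.5,0,0,0,0,1],[0,-1.5,0,0,0,0,1]]])

```text
t: 5.62
tool_pos: [502.6, -229.4, 79.2]
eef_rot: [[-0.998, 0.057, -0.0], [0.057, 0.998, 0.0], [0.0, 0.0, -1.0]]
contact_force: [-0.7, -2.5, -3.7]
finger_gap: 7.9
gripper_force: 12.0
```

apply_moves(moves=[[[0,0,-1,0,0,0,1],[0,0,-4,0,0,0,1],[0,0,-12,0,0,0,1],[0,0,-25,0,0,0,1],[0,0,-50,0,0,0,1],[0,0,-80,0,0,0,1],[0,0,-110,0,0,0,1],[0,0,-110,0,0,0,1]]], squeeze=25)

```text
t: 6.28
tool_pos: [504.2, -229.7, 195.1]
eef_rot: [[-0.998, 0.057, 0.007], [0.057, 0.998, -0.003], [-0.007, -0.003, -1.0]]
contact_force: [0.2, 0.6, -1.8]
finger_gap: 7.7
gripper_force: 25.0
```

Run:
```python
from h import *
from cell import arm
S=grab("scene",5,"c")
o=arm.get_obs();print(o['t'],o['tool_pos'],o['contact_force'],o['finger_gap'])
p=np.array(o['tool_pos']);Rt=np.array(o['eef_rot'])
im=cv2.resize(np.clip(S['img'][70:150,285:375,::-1]*1.3,0,255).astype(np.uint8),None,fx=7,fy=7,interpolation=cv2.INTER_CUBIC)
for v in ([-40,4,-18.7],[40,4,-18.7],[-40,4,71.3],[40,4,71.3]):
    u=proj(S,p+Rt@np.array(v));q=(u-[285,70]+.5)*7-.5;print(v,u,q)
    cv2.drawMarker(im,tuple(int(x) for x in q),(0,0,255),cv2.MARKER_CROSS,12,1)
cv2.imwrite("pics/e2.png",im)
```

```text
6.5333 [ 502.14756336 -228.85753028  188.39318145] [ 0.26073285  0.98623027 -1.21825507] 8.428061177370749
[-40, 4, -18.7] [319.69152645  94.17658649] [245.84068514 172.23610542]
[40, 4, -18.7] [342.34658869 101.30060047] [404.42612081 222.10420327]
[-40, 4, 71.3] [317.02951598 116.79937972] [227.20661187 330.59565805]
[40, 4, 71.3] [338.73486966 124.03915475] [379.14408765 381.27408325]
```

View pics/e2.png

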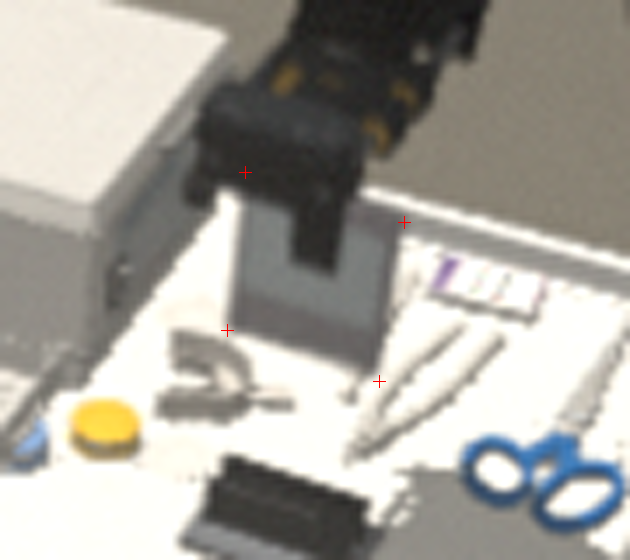

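The scene view shows the mirror held square in the fingers. Its bottom corners are at about (318,116) and (338,123). I'll measure its offset in the grip from the fitted edges.

Run:
```python
from h import *
S=load("scene","c")
p=np.array([502.15,-228.86,188.4]);th=np.radians(86.75);Rt=np.array([[-np.sin(th),np.cos(th),0],[np.cos(th),np.sin(th),0],[0,0,-1]])
K=lambda x,y:S8(x,y,(285,70),7)
l=edge(S,K(241,230),K(231,322),w=1.5,lo=.05,hi=.9);r=edge(S,K(396,240),K(374,372),w=1.5,lo=.1,hi=.9);b=edge(S,K(232,322),K(372,372),w=1.5)
fl=edge(S,K(292,215),K(292,262),w=1.3,lo=.05,hi=.9);fr=edge(S,K(342,215),K(336,262),w=1.3,lo=.05,hi=.9)
print([e[2] for e in (l,r,b,fl,fr)])
pr=lambda *v:proj(S,p+Rt@np.array(v,float))
def off(e,x,y,z):  # signed pixel distance of line e from predicted point, along predicted x axis
    a=pr(x,y,z);d=pr(x+1,y,z)-a;n=np.array([-(e[1]-e[0])[1],(e[1]-e[0])[0]]);n/=np.linalg.norm(n);return (e[0]-a)@n/(d@n)
print('mirror left mm',off(l,-40,4,30),'right',off(r,40,4,30))
print('finger left (near +y back)',off(fl,-10,16,8),off(fr,10,16,8))
print('bottom dz', end=' ');a=pr(0,4,71.3);d=pr(0,4,72.3)-a;n=np.array([-(b[1]-b[0])[1],(b[1]-b[0])[0]]);print((b[0]-a)@n/(d@n))
def ang(e):return (e[1]-e[0])/np.linalg.norm(e[1]-e[0])
print('bottom dir',ang(b),'pred',ang((pr(-40,4,71.3),pr(40,4,71.3))))
print('left dir',ang(l),'pred',ang((pr(-40,4,0),pr(-40,4,70))))
```

```text
[np.float64(0.11202757534080512), np.float64(0.15921788234013187), np.float64(0.14030324520745352), np.float64(0.014449192598691391), np.float64(0.11173883641256686)]
mirror left mm -1.309207238993521 right -0.34310891061493054
finger left (near +y back) 1.1534794040882395 4.698085040044774
bottom dz -1.6310628337053812
bottom dir [0.95106498 0.30899095] pred [0.94817904 0.31773653]
left dir [-0.11220778  0.99368477] pred [-0.11825708  0.99298301]
```

```bash
cat > car.py <<'E'
from h import *
np.set_printoptions(precision=2,suppress=True)
yaw=np.radians(-9.5);ex=np.array([np.cos(yaw),np.sin(yaw)]);ey=np.array([-ex[1],ex[0]]);O=np.array([521.3,279.2])+5*-ey*0
# rail-frame coords relative to plate middle O (rail origin is O+5*ey)
def rl(c,e,z):
    r=[]
    for q in e[:2]:
        X=onz(c,*q,z)[:2]-O;r.append([X@ex,X@ey-5])
    return np.array(r).round(1).tolist(),round(float(e[2]),2)
if __name__=="__main__":
    S=load("scene","a");T=load("top","a")
    print('S back z34',rl(S,edge(S,S8(237,256),S8(412,352)),34))
    print('S fwd z34 (outer lower)',rl(S,edge(S,S8(112,383),S8(297,490)),34))
    print('T back z34',rl(T,edge(T,T8(268,95),T8(250,250)),34))
    print('T far z34',rl(T,edge(T,T8(185,86),T8(268,97),w=1.3),34))
    print('S near z34',rl(S,edge(S,S8(413,353),S8(300,488),w=1.3),34))
    print('S rear jaw top-back z61',rl(S,edge(S,S8(170,280),S8(340,376)),61))
    print('S fwd jaw top-in z61',rl(S,edge(S,S8(128,324),S8(250,392),w=1.2),61))
    print('S rear jaw end',rl(S,edge(S,S8(337,378),S8(334,428),w=1.5),61))
    print('T fwdjaw outer',rl(T,edge(T,T8(117,82),T8(101,232),w=1),61),'inner',rl(T,edge(T,T8(135,84),T8(118,234),w=1),61))
    print('T rearjaw inner',rl(T,edge(T,T8(162,84),T8(144,234),w=1),61),'outer',rl(T,edge(T,T8(180,84),T8(163,234),w=1),61))
    print('T jaw rows', T['img'][203:208,200:216].mean((0,2)))
    ix=edge(T,T8(221,275),T8(216,330),w=1.3);iy=edge(T,T8(247,275),T8(243,325),w=1.3);print('T index sides z28',rl(T,ix,28),rl(T,iy,28))
    k=[rl(T,edge(T,T8(464,145),T8(452,300),w=1),80),]
    print('T knob', [(onz(T,*T8(464,222),62)[:2]-O)@v for v in (ex,ey)])
E
python3 car.py
```

```text
S back z34 ([[39.6, 12.6], [-36.5, 14.2]], 0.15)
S fwd z34 (outer lower) ([[39.7, 80.1], [-39.0, 78.9]], 0.05)
T back z34 ([[43.5, 12.1], [-30.9, 13.1]], 0.15)
T far z34 ([[42.1, 51.7], [43.8, 11.8]], 0.2)
S near z34 ([[-39.7, 13.7], [-39.3, 82.2]], 0.11)
S rear jaw top-back z61 ([[36.6, 54.2], [-35.0, 51.8]], 0.14)
S fwd jaw top-in z61 ([[35.9, 77.6], [-15.0, 75.4]], 0.16)
S rear jaw end ([[-34.4, 55.1], [-48.2, 71.1]], 0.07)
T fwdjaw outer ([[35.5, 79.8], [-35.0, 77.2]], 0.15) inner ([[35.9, 67.8], [-34.7, 67.9]], 0.11)
T rearjaw inner ([[37.7, 57.5], [-32.9, 56.8]], 0.07) outer ([[39.0, 48.0], [-31.6, 47.4]], 0.1)
T jaw rows [ 83.02  80.94  68.6   50.58  37.21  49.57  82.85 102.98  94.49  62.08
  44.94  70.55 103.22 117.11 109.07  95.9 ]
T index sides z28 ([[-44.2, 24.2], [-70.0, 20.3]], 0.05) ([[-42.0, 6.8], [-65.5, 2.8]], 0.06)
T knob [np.float64(-5.500221422980111), np.float64(-86.0141361106834)]
```

apply_moves(moves=[[[0,20,0,0,0,0.02,1],[1,55,0,0,0,0.05,1],[1,95,0,0,0,0.08,1],[2,135,0,0,0,0.109,1],[2,175,0,0,0,0.109,1],[2,215,0,0,0,0.109,1],[2,255,0,0,0,0.109,1],[2,295,0,0,0,0.109,1]]])

```text
t: 7.2
tool_pos: [516.7, 67.2, 188.3]
eef_rot: [[-0.986, 0.165, -0.002], [0.165, 0.986, 0.0], [0.002, -0.0, -1.0]]
contact_force: [1.0, 0.1, -1.0]
finger_gap: 7.9
gripper_force: 25.0
```

```bash
python3 -c "
from cell import arm
o=arm.get_obs();print(o['t'],o['tool_pos'],o['joints'],o['joint_vel'])"
```

```text
7.2 [516.69682462  67.24889457 188.32774184] [ 2.49662308e-03  4.00409043e-01  1.86327356e+00  3.00861766e-04
  8.80137759e-01 -1.40237542e+00] [ 9.33669054e-01  9.89044845e-02 -1.77398798e-01  2.23354502e-04
  7.20319366e-02  9.25926181e-01]
```

apply_moves(moves=[[[5,41,0,0,0,0,1],[10,82,0,0,0,0,1],[14,122,0,0,0,0,1],[18,162,0,0,0,0,1],[23,202,0,0,0,0,1],[27,240,0,0,0,0,1],[30,268,10,0,0,0,1],[31,282,25,0,0,0,1]]])

```text
t: 7.87
tool_pos: [533.0, 352.1, 163.7]
eef_rot: [[-0.987, 0.163, 0.0], [0.163, 0.987, 0.001], [-0.0, 0.001, -1.0]]
contact_force: [-0.4, -0.5, -0.9]
finger_gap: 7.6
gripper_force: 25.0
```

apply_moves(moves=[[[0,0,10,0,0,0,1],[0,0,20,0,0,0,1],[0,0,20,0,0,0,1]]])

```text
t: 8.12
tool_pos: [532.3, 347.2, 141.5]
eef_rot: [[-0.986, 0.165, -0.004], [0.165, 0.986, -0.002], [0.004, -0.003, -1.0]]
contact_force: [-0.2, -0.3, -1.4]
finger_gap: 8.2
gripper_force: 25.0
```

Run:
```python
from h import *
from cell import arm
S=grab("scene",6,"d")
o=arm.get_obs();print(o['t'],o['tool_pos'],o['contact_force'],o['eef_rot'])
p=np.array(o['tool_pos']);Rt=np.array(o['eef_rot'])
im=cv2.resize(np.clip(S['img'][190:275,205:295,::-1]*1.3,0,255).astype(np.uint8),None,fx=7,fy=7,interpolation=cv2.INTER_CUBIC)
for v in ([-41.2,4,71.3],[38.8,4,71.3]):
    u=proj(S,p+Rt@np.array(v));q=(u-[205,190]+.5)*7-.5;print(v,u,q)
cv2.imwrite("pics/f1.png",im)
```

```text
8.4167 [533.79468005 348.00264162 145.30065891] [ 0.67024277  0.24836051 -1.23281362] [[-9.86135298e-01  1.65940065e-01  1.03383117e-03]
 [ 1.65940755e-01  9.86135528e-01  6.21252670e-04]
 [-9.16406935e-04  7.84193911e-04 -9.99999273e-01]]
[-41.2, 4, 71.3] [225.75863233 236.63892676] [148.31042629 329.47248733]
[38.8, 4, 71.3] [249.25852054 250.68019455] [312.80964378 427.76136183]
```

View pics/f1.png

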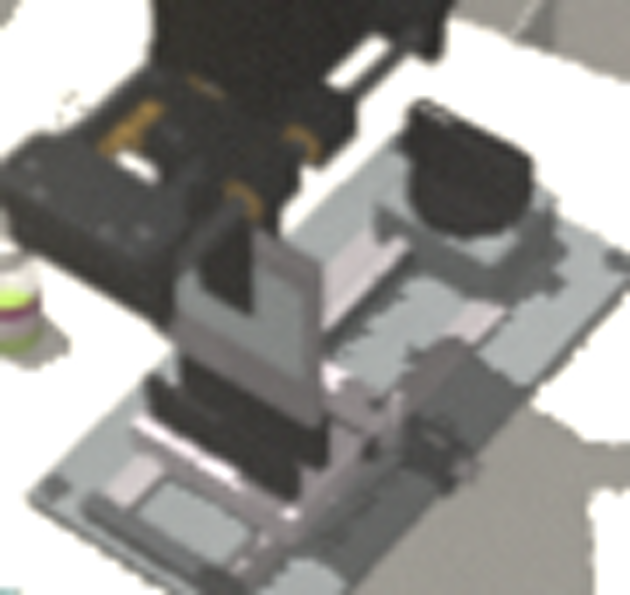

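The mirror is above the slot. Its bottom edge runs from about (230,239) to (250,250), and the jaws are just below and in front. I'll compare the mirror's bottom edge with the jaw edges in this same view, so any camera bias cancels.

Run:
```python
from car import *
S=load("scene","d");A=load("scene","a")
K=lambda x,y:S8(x,y,(205,190),7)
b=edge(S,K(180,346),K(312,420),w=1.5,lo=.05,hi=.95)
r=edge(S,K(326,290),K(320,415),w=1.5,lo=.1,hi=.9)
print('mirror bottom front z74',rl(S,b,74),'tool rail', [(np.array([533.8,348.0])-O)@ex,(np.array([533.8,348.0])-O)@ey-5])
c=meet(b,r);X=onz(S,*c,74)[:2]-O;print('right bottom corner',c,X@ex,X@ey-5)
for nm,z,p,q,w in (('rear jaw top-back',61,(205,368-0),(330,440),1.5),('fwd jaw top',61,(150,378),(270,448),1.2),('fwd strip upper',34,(150,418),(290,500),1.5),('fwd strip lower',34,(135,430),(290,518),1.5)):
    print(nm,rl(S,edge(S,K(*p),K(*q),w=w),z))
e=edge(A,S8(170,280),S8(340,376));print('a rear',rl(A,e,61))
f=edge(A,S8(128,324),S8(300,422),w=1.2);print('a fwd',rl(A,f,61))
print('a strip upper',rl(A,edge(A,S8(125,370),S8(300,470),w=1.2,sgn=0),34),'lower',rl(A,edge(A,S8(110,385),S8(296,494),w=1.2),34))
# profile down the image across jaws in image a through mid of jaw at column ~ 238
for x in (200,240):
    print(x,[int(A['img'][y,int(210+x/8)].mean()) for y in range(236,268)])
# rear / fwd jaw right ends
print('jaw ends a', [ (lambda X:(X@ex).round(1))(onz(A,*S8(*q),61)[:2]-O) for q in ((340,378),(302,425),(170,282),(128,325))])
```

```text
mirror bottom front z74 ([[26.7, 70.1], [-36.1, 69.5]], 0.12) tool rail [np.float64(0.9732947360007689), np.float64(64.91954445902)]
right bottom corner [251.05 251.91] -44.04481318519481 69.46765477555786
rear jaw top-back ([[19.9, 61.5], [-40.3, 61.2]], 0.14)
fwd jaw top ([[34.0, 77.6], [-23.8, 75.8]], 0.11)
fwd strip upper ([[35.6, 78.1], [-33.3, 79.3]], 0.17)
fwd strip lower ([[36.1, 87.8], [-37.0, 79.5]], 0.28)
a rear ([[36.6, 54.2], [-35.0, 51.8]], 0.14)
a fwd ([[35.3, 79.9], [-36.0, 75.7]], 0.58)
a strip upper ([[38.4, 78.5], [-36.3, 78.6]], 0.13) lower ([[38.7, 85.4], [-40.9, 86.0]], 0.08)
200 [117, 120, 135, 147, 78, 49, 52, 52, 48, 49, 49, 49, 54, 58, 53, 49, 50, 48, 62, 118, 177, 158, 107, 98, 93, 91, 116, 118, 118, 118, 119, 119]
240 [112, 115, 171, 165, 147, 125, 79, 55, 50, 52, 53, 49, 50, 48, 49, 50, 55, 52, 48, 47, 47, 64, 118, 177, 163, 108, 99, 95, 89, 98, 122, 139]
jaw ends a [np.float64(-35.8), np.float64(-37.6), np.float64(35.8), np.float64(35.4)]
```

Run:
```python
from car import *
S=load("scene","d");p=np.array([533.8,348.0,145.3]);Rt=np.array([[-.986,.166,0],[.166,.986,0],[0,0,-1]])
pr=lambda *v:proj(S,p+Rt@np.array(v,float))
for z in (0,20,40,60,71):
    a=pr(40,4,z);b=pr(40,-4,z);v=int(round(a[1]));print('z',z,'pred edge front',a.round(1),'back',b.round(1),'row',v,S['img'][v,243:259].mean(1).astype(int))
for z in (40,55,65):
    a=pr(-40,4,z);v=int(round(a[1]));print('L z',z,a.round(1),'row',v,'cols220-235',S['img'][v,220:236].mean(1).astype(int))
```

```text
z 0 pred edge front [249.6 233.4] back [251.5 231.5] row 233 [103 101 101 103 101  88  81  86 121 151 160 154 114  72  63  70]
z 20 pred edge front [249.6 238.4] back [251.5 236.5] row 238 [103 101 101 101 101  91  83  78  66  61  68  82  93 118 130 131]
z 40 pred edge front [249.6 243.4] back [251.5 241.5] row 243 [ 83  83  87  92  95  90  81  93 161 192 187 160 135 130 131 133]
z 60 pred edge front [249.6 248.2] back [251.5 246.3] row 248 [ 47  58  73  80  83  83  84  77  80  95 103 107 106 105  98  81]
z 71 pred edge front [249.6 250.8] back [251.5 248.9] row 251 [ 45  44  44  44  44  46  51  48  51  91 104  95  82  86  99 103]
L z 40 [225.7 229.3] row 229 cols220-235 [45 45 49 46 47 51 46 45 45 47 67 92 97 69 47 42]
L z 55 [225.9 232.9] row 233 cols220-235 [194 151 100  65  48  45  46  45  44  49  86 102 104 107 104 102]
L z 65 [226.  235.4] row 235 cols220-235 [217 218 217 205 167 122  77  48  47  58  77  87  94  99 103 104]
```

apply_moves(moves=[[[1.5,0.5,3,0,0,0,1],[2.5,0.9,6,0,0,0,1],[2.5,0.9,10,0,0,0,1],[2.5,0.9,14,0,0,0,1],[2.5,0.9,18,0,0,0,1],[2.5,0.9,22,0,0,0,1],[2.5,0.9,22,0,0,0,1]]])

```text
t: 9.0
tool_pos: [530.8, 349.7, 121.4]
eef_rot: [[-0.986, 0.165, -0.001], [0.165, 0.986, -0.001], [0.001, -0.001, -1.0]]
contact_force: [-0.5, -0.7, -0.9]
finger_gap: 7.8
gripper_force: 25.0
```

apply_moves(moves=[[[0,0,3,0,0,0,1],[0,0,6,0,0,0,1],[0,0,9,0,0,0,1],[0,0,11,0,0,0,1],[0,0,12.5,0,0,0,1],[0,0,13.5,0,0,0,1],[0,0,13.5,0,0,0,1]]])

```text
t: 9.58
tool_pos: [531.0, 349.8, 108.7]
eef_rot: [[-0.986, 0.165, -0.0], [0.165, 0.986, -0.0], [0.0, -0.0, -1.0]]
contact_force: [-0.3, -0.0, -1.5]
finger_gap: 7.9
gripper_force: 25.0
```

apply_moves(moves=[[[0,0,1,0,0,0,1],[0,0,2,0,0,0,1],[0,0,2.8,0,0,0,1],[0,0,2.8,0,0,0,1],[0,0,2.8,0,0,0,1]]], squeeze=10)

```text
t: 10.0
tool_pos: [531.1, 349.8, 106.1]
eef_rot: [[-0.986, 0.165, 0.0], [0.165, 0.986, 0.0], [0.0, 0.0, -1.0]]
contact_force: [0.8, 0.3, -1.8]
finger_gap: 8.1
gripper_force: 10.0
```

apply_moves(moves=[[[0,0,0.6,0,0,0,1],[0,0,1.2,0,0,0,1],[0,0,1.2,0,0,0,1]]], squeeze=5)

```text
t: 10.25
tool_pos: [531.1, 349.9, 105.2]
eef_rot: [[-0.986, 0.165, 0.0], [0.165, 0.986, 0.0], [-0.0, 0.0, -1.0]]
contact_force: [0.3, -0.9, 1.1]
finger_gap: 7.5
gripper_force: 5.0
```

apply_moves(moves=[[[0,0,0.6,0,0,0,1],[0,0,0.6,0,0,0,1]]])

```text
t: 10.42
tool_pos: [531.2, 349.9, 105.0]
eef_rot: [[-0.986, 0.165, 0.001], [0.165, 0.986, 0.0], [-0.001, 0.0, -1.0]]
contact_force: [-0.7, -0.8, 5.8]
finger_gap: 8.4
gripper_force: 5.0
```

Run:
```python
from car import *
S=grab("scene",6,"e")
# plane of mirror back face in S rail coords: slot(S)=66.7 -> back face y=62.7 ; find rail x of silhouette for rows
def onplane(c,u,v,y):
    C,d=ray(c,u,v);n=np.array([*ey,0]);s=((y+5)-(C[:2]-O)@ey)/(d@n);X=C+s*d;return (X[:2]-O)@ex,X[2]
for row in range(240,254):
    v=S['img'][row,240:262].mean(1)
    g=np.diff(v);i=g.argmax();u=240+i+.5
    k=slice(max(0,i-1),i+2);u=(np.arange(240.5,261)[k]*np.clip(g[k],0,None)).sum()/np.clip(g[k],0,None).sum()
    print(row,round(u,2),np.round(onplane(S,u,row,62.7),1),v[4:18].astype(int))
im=cv2.resize(np.clip(S['img'][190:275,205:295,::-1]*1.3,0,255).astype(np.uint8),None,fx=7,fy=7,interpolation=cv2.INTER_CUBIC)
cv2.imwrite("pics/g1.png",im)
```

```text
240 252.39 [-43.3 116. ] [100  89  85  83  85  88  83  73  78 115 109 124 134 134]
241 241.35 [-6.6 85.1] [105 101  94  91  87  86  81  84 100 122 130 132 133 135]
242 250.93 [-38.6 104.4] [106 104 105 106  95  85  84 119 146 131 127 132 135 135]
243 241.38 [-6.6 76.7] [103 103 105 105  95  88  83 110 117 114 114 125 132 136]
244 241.39 [-6.5 72.5] [104 104 105 103  95  87  81  86 101 106 108 112 115 127]
245 251.73 [-41.2  94. ] [103 103 105 103  96  89  82  82 100 106 106 107 106 110]
246 251.64 [-40.9  89.6] [104 103 104 103  95  88  82  85 100 107 108 106 106 105]
247 259.42 [-66.  104.3] [102 104 102 104  97  87  82  84 100 109 108 107 107  93]
248 259.74 [-67. 101.] [105 106 104 104  94  87  80  82  97 106 108 109 107  98]
249 252.57 [-44.   79.4] [105 103 104 104  95  87  80  63  69  95 104 107 107 107]
250 251.78 [-41.4  73.2] [105 104 104 103  96  88  81  66  80  85  87  97 103 107]
251 251.82 [-41.5  69. ] [102 105 104 104  97  89  82  65  94 107  97  85  88 101]
252 251.82 [-41.5  64.7] [ 92  99 104 104  97  89  81  65  95 109 106 106  97  87]
253 251.8 [-41.4  60.4] [ 74  86  95 100  95  88  82  65  96 109 110 111  96  66]
```

View pics/g1.png

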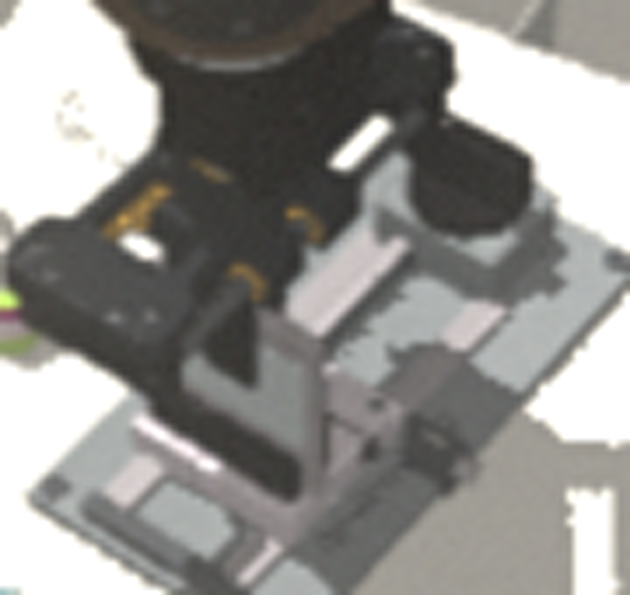

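The mirror is seated, with its near end flush with the carriage's near face at about (251,252). I'll release it and lift.

apply_moves(moves=[[[0,0,0,0,0,0,0.7],[0,0,0,0,0,0,0.5],[0,0,0,0,0,0,0.4],[0,0,0,0,0,0,0.3],[0,0,-5,0,0,0,0.3],[0,0,-20,0,0,0,0.3],[0,0,-50,0,0,0,0.3],[0,0,-80,0,0,0,0.3]]])

```text
t: 11.38
tool_pos: [530.7, 349.6, 184.8]
eef_rot: [[-0.986, 0.165, -0.002], [0.165, 0.986, -0.001], [0.002, -0.001, -1.0]]
contact_force: [-0.0, -0.6, 0.0]
finger_gap: 33.2
gripper_force: 0.0
```

apply_moves(moves=[[[0,-30,0,0,0,0,0.3],[0,-70,0,0,0,0,0.3],[-1,-110,0,0,0,0,0.3],[-2,-140,0,0,0,0,0.3],[-2,-156,0,0,0,0,0.3],[-2,-156,10,0,0,0,0.3],[-2,-156,30,0,0,0,0.3],[-2,-156,50,0,0,0,0.3]]])

```text
t: 12.05
tool_pos: [507.8, 196.0, 134.2]
eef_rot: [[-0.986, 0.166, 0.002], [0.166, 0.986, 0.001], [-0.002, 0.001, -1.0]]
contact_force: [1.1, -0.1, -0.8]
finger_gap: 33.3
gripper_force: 0.0
```

Run:
```python
from h import *
from cell import arm
S=grab("scene",5,"f")
o=arm.get_obs();print(o['t'],o['tool_pos'],o['joints'][5])
im=cv2.resize(np.clip(S['img'][190:275,205:295,::-1]*1.3,0,255).astype(np.uint8),None,fx=7,fy=7,interpolation=cv2.INTER_CUBIC)
cv2.imwrite("pics/g2.png",im)
```

```text
12.3 [507.65148378 196.26014207 134.89532302] -1.1582228509250476
```

apply_moves(moves=[[[0,-0.5,15,0,0,0,0.3],[0,-0.5,32,0,0,0,0.3],[0,-0.5,48,0,0,0,0.3],[0,-0.5,58,0,0,0,0.3],[0,-0.5,60,0,0,0,0.4],[0,-0.5,60,0,0,0,0.5],[0,-0.5,60,0,0,0,0.55],[0,-0.5,60,0,0,0,0.6]]], squeeze=6)

```text
t: 12.97
tool_pos: [507.7, 195.3, 75.3]
eef_rot: [[-0.986, 0.165, 0.001], [0.165, 0.986, 0.0], [-0.001, 0.001, -1.0]]
contact_force: [-0.9, 0.1, 0.1]
finger_gap: 20.1
gripper_force: 0.0
```

apply_moves(moves=[[[0,0,0,0,0,0,0.66],[0,0,0,0,0,0,0.72],[0,0,0,0,0,0,0.8],[0,0,0,0,0,0,0.8]]])

```text
t: 13.3
tool_pos: [507.7, 196.1, 75.0]
eef_rot: [[-0.986, 0.166, 0.002], [0.166, 0.986, 0.002], [-0.002, 0.002, -1.0]]
contact_force: [-0.2, 7.8, 2.9]
finger_gap: 13.8
gripper_force: 6.0
```

apply_moves(moves=[[[0,1,0,0,0,0,0.8],[0,1,0,0,0,0,0.9]]])

```text
t: 13.47
tool_pos: [507.7, 196.2, 75.0]
eef_rot: [[-0.986, 0.165, 0.001], [0.165, 0.986, 0.0], [-0.001, 0.0, -1.0]]
contact_force: [-0.7, 0.4, 5.6]
finger_gap: 14.0
gripper_force: 6.0
```

apply_moves(moves=[[[0,0,0,0,0,0.1,1],[0,0,0,0,0,0.2,1],[0,0,0,0,0,0.3,1],[0,0,0,0,0,0.4,1],[0,0,0,0,0,0.5,1],[0,0,0,0,0,0.6,1],[0,0,0,0,0,0.7,1],[0,0,0,0,0,0.7,1]]], squeeze=30)

```text
t: 14.13
tool_pos: [508.1, 197.0, 75.0]
eef_rot: [[-0.643, 0.766, 0.002], [0.766, 0.643, 0.001], [-0.0, 0.003, -1.0]]
contact_force: [1.3, 6.9, 3.1]
finger_gap: 13.7
gripper_force: 30.0
```

apply_moves(moves=[[[0.3,0.3,0,0,0,0.1,1],[0.8,0.6,0,0,0,0.2,1],[0.8,0.6,0,0,0,0.3,1],[0.8,0.6,0,0,0,0.4,1],[0.8,0.6,0,0,0,0.5,1],[0.8,0.6,0,0,0,0.6,1],[0.8,0.6,0,0,0,0.7,1],[0.8,0.6,0,0,0,0.8,1]]])

```text
t: 14.8
tool_pos: [509.1, 197.4, 75.1]
eef_rot: [[0.099, 0.995, 0.004], [0.995, -0.099, 0.001], [0.001, 0.004, -1.0]]
contact_force: [7.2, 1.7, -0.3]
finger_gap: 13.7
gripper_force: 30.0
```

```bash
cat > look.py <<'E'
import sys
from car import *
from cell import arm
def measure(tag,k=5):
    S=grab("scene",k,tag);return S
if __name__=="__main__":
    S=measure(sys.argv[1]);o=arm.get_obs();print('t',o['t'],np.array(o['tool_pos']),np.array(o['contact_force']),'j6',o['joints'][5])
    # carriage shift vs image a : track forward strip & back edge through predicted motion
    A=load("scene","a")
    for nm,z,x0,x1,y in (('fwd top',34,-38,38,85.7),('back top',34,-38,-5,13.4)):
        best=[]
        for d in np.arange(4,-36,-4.):
            P=[proj(S,[*(O+ex*x+ey*(y+d+5)),z]) for x in (x0,x1)]
            e=edge(S,P[0],P[1],w=.9)
            a,b=rl(S,e,z)[0];best.append((d,a[1],b[1],round(e[2],2)))
        print(nm,[b for b in best if b[3]<.25])
E
python3 look.py g
```

```text
t 15.05 [509.12 197.41  75.06] [ 6.18  1.38 -0.46] j6 0.34430587948359587
fwd top [(np.float64(4.0), 87.4, 88.2, np.float64(0.05)), (np.float64(0.0), 86.2, 83.6, np.float64(0.14)), (np.float64(-8.0), 75.7, 75.4, np.float64(0.07)), (np.float64(-12.0), 72.9, 72.6, np.float64(0.08)), (np.float64(-16.0), 67.6, 67.4, np.float64(0.03)), (np.float64(-20.0), 65.6, 65.4, np.float64(0.14)), (np.float64(-24.0), 63.5, 63.6, np.float64(0.06)), (np.float64(-28.0), 60.1, 60.0, np.float64(0.09)), (np.float64(-32.0), 52.0, 51.8, np.float64(0.1))]
back top [(np.float64(-8.0), 5.3, 1.8, np.float64(0.18)), (np.float64(-16.0), -0.8, -0.7, np.float64(0.06)), (np.float64(-20.0), -4.9, -3.6, np.float64(0.09))]
```

```bash
cat > strip.py <<'E'
import sys
from car import *
def strip(S,x=(-34,34),y=(45,100),z=34):
    ys=np.arange(y[0],y[1],.5);xs=np.arange(x[0],x[1],2.)
    P=np.array([[proj(S,[*(O+ex*a+ey*(b+5)),z]) for a in xs] for b in ys],np.float32)
    g=cv2.remap(S['img'].mean(2).astype(np.float32),P[...,0],P[...,1],cv2.INTER_CUBIC)
    return ys,np.median(g,1)
def peak(S,lo=45):
    ys,v=strip(S,y=(lo,100));i=v.argmax();w=np.clip(v-(v[i]-40),0,None);m=abs(ys-ys[i])<7;return (ys[m]*w[m]).sum()/w[m].sum(),v[i],v
if __name__=="__main__":
    for t in sys.argv[1:]:
        p=peak(load("scene",t));print(t,p[0],p[1],p[2][::4].astype(int))
E
python3 strip.py a f g
```

```text
a 82.47954954711145 175.84009 [ 51  50  49  49  49  49  49  51  54  56  53  50  48  48  47  50  72 119
 163 173 144 108  96  96  94  91 103 118]
f 82.48624204886121 188.38254 [103 103 103 102 101  96  87  77  65  59  55  52  51  51  50  53  76 127
 175 186 155 116 103 103 101  98 110 125]
g 69.48852651744141 196.27406 [ 84  72  64  59  55  54  54  52  51  66 105 160 194 181 139 111 108 109
 105 102 118 133 134 133 132 132 132 132]
```

Run:
```python
from car import *
for n in ("top","scene"):
    c=load(n,"a");print(n,'y:',list(range(-14,46,3)))
    for z in (28,):
        for x in range(-82,-36,3):
            P=np.array([proj(c,[*(O+ex*x+ey*(y+5)),z]) for y in range(-14,46,3)],np.float32)[None]
            print(z,x,cv2.remap(c['img'].mean(2).astype(np.float32),P[...,0],P[...,1],cv2.INTER_LINEAR)[0].astype(int))
```

```text
top y: [-14, -11, -8, -5, -2, 1, 4, 7, 10, 13, 16, 19, 22, 25, 28, 31, 34, 37, 40, 43]
28 -82 [125 125 124 127 125 121 115 106 101 105 113 121 124 125 125 125 125 125
 125 125]
28 -79 [125 125 125 125 124 119 107  94  88  94 106 118 123 125 125 126 125 125
 125 124]
28 -76 [125 125 126 125 123 117 101  86  81  87 101 113 120 124 126 127 125 125
 125 125]
28 -73 [126 126 126 125 122 112  95  82  78  85  97 108 117 123 125 126 125 125
 126 126]
28 -70 [125 125 124 122 117 105  87  76  74  82  89  99 109 117 121 122 124 126
 126 124]
28 -67 [116 117 116 113 106  94  79  67  64  69  75  83  95 105 110 113 116 118
 117 116]
28 -64 [102 100  98  94  89  79  68  59  57  59  63  70  78  86  94 100 103 103
 100  97]
28 -61 [89 88 86 85 83 76 65 55 54 55 58 63 71 79 84 87 89 89 86 84]
28 -58 [84 84 83 83 83 77 67 59 57 58 60 62 70 78 83 84 84 81 80 80]
28 -55 [85 85 86 86 84 79 70 61 60 62 64 65 71 79 84 85 84 84 83 83]
28 -52 [85 85 85 84 83 79 72 63 60 61 62 65 71 78 83 84 83 82 83 84]
28 -49 [85 84 83 81 80 77 73 66 60 58 60 63 69 76 79 79 78 78 80 79]
28 -46 [84 83 82 82 80 78 75 69 61 56 
[... 1066 characters left out ...]
 121 122 119 107  99  88  99 108  87  77  65  58  64  91 114
 113 114]
28 -55 [122 122 122 122 122 117 107 107  95  91 108  92  78  65  59  65  83  99
  98 105]
28 -52 [122 122 121 122 122 119 111 105  90  82  79  83  76  68  61  67  82  84
  77  80]
28 -49 [115 115 120 116 117 119 116 113  97  78  67  69  74  71  69  73  76  74
  73  75]
28 -46 [ 97  91 107 102  94 108 104  92  94  79  71  68  78  77  76  75  70  68
  73  75]
28 -43 [ 93  98 103  96  99 104  97 101 102  94  85  80  81  81  80  73  62  59
  63  76]
28 -40 [123 126 125 125 126 125 126 128 132 118 104  94  92  91  84  73  66  59
  76  86]
28 -37 [137 135 135 136 135 135 136 137 138 140 131 128 129 126 120 108 106 118
 130 131]
```

Run:
```python
from car import *
for n,(u0,u1,v0,v1) in (("scene",(256,279,244,268)),("top",(210,226,214,234))):
    c=load(n,"a");print(n,'cols',u0,u1-1)
    for v in range(v0,v1): print(v,' '.join('%3d'%x for x in c['img'][v,u0:u1].mean(1)))
    for nm,X in (('tip',(-46,12,20)),('b-out',(-76,4,28)),('b-in',(-50,4,28)),('f-out',(-76,20,28)),('f-in',(-50,20,28)),('f-out-low',(-76,20,10)),('f-in-low',(-50,20,10)),('plate edge',(-65,12,10)),('carr ptr tip',(-44,34.5,25)),('carr near face @o top',(-40,34.5,34))):
        print(nm,X,proj(c,[*(O+ex*X[0]+ey*(X[1]+5)),X[2]]).round(1))
```

```text
scene cols 256 278
244 153 132 121 120 119 122 131 136 137 136 132 114  93  85 111 121 123 121 122 121 123 122 121
245 172 162 139 126 121 129 135 135 135 133 116  91 107 119 121 122 122 121 122 122 122 122 122
246 171 167 165 145 134 134 134 137 132 118  95  87 110 122 121 123 122 122 122 121 121 122 114
247 172 145 106 101 157 154 138 136 122  95 106 118 122 123 123 121 120 121 122 121 120 115  91
248 173 157 124 135 163 145 133 130  99  86 110 120 119 120 122 122 120 122 123 122 116  94  84
249 174 173 173 172 143 112 109  96  84 103 115 107 104 112 119 122 121 122 123 116  97  83 103
250 165 175 176 146 104  91  81  74  75  80  86  98 110  98 113 120 122 121 119  97  81 106 128
251 138 165 145 105  87  82  73  64  63  72  87  89  87  94 111 120 122 119 103  82  96 165 189
252 151 129  95  83  83  78  81  73  76  95 116 113  93  83  95 112 122 107  85 107 129 175 192
253 143  88  62  75  79  74  69  72  78  82  86 102 101  78  78  94 100  83  92 165 189 192 191
254 110  59  56  66  73  72  62  60  64  72  77  80  73  73  80  79  72  82 120 175 193 192 191
255  78  57  61  69  76  
[... 2645 characters left out ...]
125 126 125 124 118 101  81  81 100 119 125 126 126 127
230 125 125 124 125 126 125 120 108  94  96 109 123 125 126 125 124
231 124 125 125 125 125 127 122 121 117 117 122 123 127 124 126 125
232 124 125 124 125 124 125 124 125 125 126 125 125 125 123 125 125
233 124 125 125 125 124 125 126 124 125 125 125 125 125 125 126 124
tip (-46, 12, 20) [219.6 221. ]
b-out (-76, 4, 28) [220.1 229. ]
b-in (-50, 4, 28) [221.2 222.2]
f-out (-76, 20, 28) [215.9 228.4]
f-in (-50, 20, 28) [217.1 221.5]
f-out-low (-76, 20, 10) [216.5 228.7]
f-in-low (-50, 20, 10) [217.6 221.9]
plate edge (-65, 12, 10) [219.  226.1]
carr ptr tip (-44, 34.5, 25) [213.6 219.5]
carr near face @o top (-40, 34.5, 34) [213.5 218.2]
```

apply_moves(moves=[[[0,0.4,0,0,0,0.1,1],[0,0.7,0,0,0,0.2,1],[0,0.7,0,0,0,0.3,1],[0,0.7,0,0,0,0.4,1],[0,0.7,0,0,0,0.5,1],[0,0.7,0,0,0,0.6,1],[0,0.7,0,0,0,0.7,1],[0,0.7,0,0,0,0.7,1]]])

```text
t: 15.72
tool_pos: [510.0, 197.0, 75.1]
eef_rot: [[0.718, 0.696, 0.005], [0.696, -0.718, 0.001], [0.004, 0.003, -1.0]]
contact_force: [7.7, -2.2, 0.6]
finger_gap: 13.7
gripper_force: 30.0
```

apply_moves(moves=[[[0,0,0,0,0,0.1,1],[0,0,0,0,0,0.2,1],[0,0,0,0,0,0.3,1],[0,0,0,0,0,0.4,1],[0,0,0,0,0,0.5,1],[0,0,0,0,0,0.54,1],[0,0,0,0,0,0.54,1]]])

```text
t: 16.3
tool_pos: [510.4, 196.4, 75.1]
eef_rot: [[0.973, 0.231, 0.005], [0.231, -0.973, 0.0], [0.005, 0.001, -1.0]]
contact_force: [9.6, -7.4, -0.5]
finger_gap: 14.0
gripper_force: 30.0
```

Run:
```python
from strip import *
from cell import arm
S=grab("scene",8,"h");o=arm.get_obs();print(o['t'],o['tool_pos'],o['contact_force'],o['joints'][5],np.round(o['eef_rot'],3).tolist())
p=peak(S,40);print(p[0],p[0]-82.48,p[1])
for v in range(244,262): print(v,' '.join('%3d'%x for x in S['img'][v,256:276].mean(1)))
```

```text
16.7 [510.34 196.43  75.06] [10.1  -8.5  -0.54] 1.5837601305619484 [[0.972, 0.234, 0.005], [0.234, -0.972, 0.0], [0.005, 0.001, -1.0]]
57.33109354875973 -25.148906451240272 190.60976
244  81  79 125 150 171 183 190 197 187 137  98  88  82  77  79  78  78  80  80  79
245  79  89 163 168 146 149 178 186 145 104  94  86  79  77  79  79  79  78  79  80
246  80 104 174 192 187 174 157 123  98  95  99  88  78  78  78  79  79  77  78  80
247  82 107 172 193 197 190 136  74  80  88  85  81  79  80  79  79  80  80  79  78
248  81 101 162 192 195 156  92  57  79  83  79  77  77  80  79  79  78  79  79  79
249  79  78 113 171 157 114  76  70  83  83  82  81  76  74  78  79  78  79  77  79
250  83  88 103 128 114  95  84  82  80  82  89 105  93  78  87  93  93  86  79  76
251  82  99 106 100  96  91  78  70  68  79  95  97  92 101 122 131 132 111  86  80
252  84 101 100  94  93  86  74  74  82 104 129 123 103  91 104 125 133 115  88  95
253  85  90  94  93  86  81  74  77  84  87  94 111 111  83  83 103 109  92  92 109
254  90  92  93  82  79  75  67  65  67  79  84  84  80  78  87  85  79  90 127 146
255  93  94  89  81  81  84  72  63  60  62  69  71  76  83 109 120 106 119 187 210
256  94  90  84  81  81  99  89  75  64  60  61  67  77  84 136 164 152 151 195 212
257  90  83  81  77  82 104 126 118  97  71  63  58  63  83 125 157 133 164 203 212
258  83  81  77  73  90 106 122 133 133 110  86  70  58  62  86 112 119 185 214 213
259  80  80  72  74  76  80  87 119 136 135 127  90  64  65  91 104 116 188 212 213
260  76  78  78  78  79  79  81 101 122 127 106  85  73  84 106 114 121 178 211 215
261  77  98  93  90  92  83  79  80  83  85  86 119 114 112 115 116 114 128 179 209
```

apply_moves(moves=[[[0.4,0.5,0,0,0,-0.1,1],[0.7,0.9,0,0,0,-0.2,1],[0.7,0.9,0,0,0,-0.3,1],[0.7,0.9,0,0,0,-0.4,1],[0.7,0.9,0,0,0,-0.5,1],[0.7,0.9,0,0,0,-0.6,1],[0.7,0.9,0,0,0,-0.7,1],[0.7,0.9,0,0,0,-0.7,1]]])

```text
t: 17.37
tool_pos: [509.9, 197.1, 75.1]
eef_rot: [[0.588, 0.809, 0.003], [0.809, -0.588, 0.001], [0.003, 0.002, -1.0]]
contact_force: [2.6, 5.8, 2.7]
finger_gap: 13.7
gripper_force: 30.0
```

apply_moves(moves=[[[0,0,0,0,0,-0.1,1],[0,0,0,0,0,-0.2,1],[0,0,0,0,0,-0.3,1],[0,0,0,0,0,-0.4,1],[0,0,0,0,0,-0.48,1],[0,0,0,0,0,-0.48,1]]])

```text
t: 17.87
tool_pos: [509.3, 197.3, 75.0]
eef_rot: [[0.15, 0.989, 0.002], [0.989, -0.15, 0.001], [0.002, 0.001, -1.0]]
contact_force: [0.0, 8.9, 4.0]
finger_gap: 13.8
gripper_force: 30.0
```

Run:
```python
from strip import *
from cell import arm
S=grab("scene",8,"i");o=arm.get_obs();print(o['t'],o['tool_pos'],o['contact_force'],o['joints'][5],np.round(o['eef_rot'],3).tolist())
p=peak(S,40);print(p[0],p[0]-82.48,p[1])
T=grab("top",6,"i")
for v in range(243,262): print(v,' '.join('%3d'%x for x in S['img'][v,256:276].mean(1)))
print()
for v in range(214,230): print(v,' '.join('%3d'%x for x in T['img'][v,200:228].mean(1)))
```

```text
18.2667 [509.34 197.28  75.03] [-1.77  8.74  4.96] 0.40192224400773063 [[0.154, 0.988, 0.002], [0.988, -0.154, 0.001], [0.002, 0.002, -1.0]]
60.808044716998914 -21.67195528300109 195.58688
243 137 178 193 193 194 190 144 124 176 187 152 140 120  93 118 135 136 136 134 136
244  90 137 171 185 190 195 190 193 189 145 119 114 101  95 122 133 135 132 134 135
245  72 115 139 147 171 188 197 192 147 103  95  90 119 132 133 135 135 134 135 134
246  90 167 188 155 141 172 187 148 107  92  93  96 123 135 134 135 136 134 135 134
247  91 171 196 192 192 166 123  95  91  91 114 125 134 137 134 133 135 136 134 134
248  91 170 195 198 195 139  76  75  88  84  83  88 117 134 135 134 134 134 135 134
249  87 159 195 196 161  97  60  79  90  83  80  84 106 123 132 134 134 134 136 130
250  74 111 171 160 116  78  63  77  85  84  89 108 122 109 123 134 135 135 132 109
251  79 100 114 106  96  92  79  71  69  81  98  97  97 104 123 133 135 132 113  89
252  91 105 100  94  93  88  77  75  84 104 130 126 104  92 104 126 133 117  93 118
253  91  96  95  93  87  82  73  79  85  88  94 113 113  84  85 103 109
[... 1841 characters left out ...]
  59
224 131 130 127 127 124 126 126 119 108  99  97  93  78  68  79  85  78  65  64  63  60  77  91  96  91  82  70  57
225 137 138 138 139 139 139 136 135 131 127 127 120 103  86  85  90  80  64  61  56  57  74  87  89  89  84  71  58
226 138 138 138 137 138 139 138 140 137 138 137 133 121 108 112 117 105  82  70  64  65  81  94  97  99  95  86  67
227 137 138 138 139 137 137 139 138 138 139 139 139 133 129 134 132 118 102  89  74  79 104 123 127 126 122 107  81
228 139 138 137 136 139 138 139 138 136 137 137 138 138 138 138 137 126 111  92  83  96 120 134 138 139 136 122  94
229 138 139 138 138 139 137 138 137 138 138 137 137 139 138 138 138 131 111  89  88 110 129 136 140 138 138 131 104
```

To fix the mark more precisely than the pixels allow, I'll let go of the knob. Then I'll touch the back faces of the index clamp and the carriage with the same side of the closed fingers.

apply_moves(moves=[[[0,0,0,0,0,0,0.6],[0,0,0,0,0,0,0.5],[0,0,0,0,0,0,0.4],[0,0,-20,0,0,0,0.4],[0,0,-50,0,0,0,0.6],[40,-30,-60,0,0,0.011,1],[76,-61,-60,0,0,0.011,1],[76,-61,-60,0,0,0.011,1]]], squeeze=10)

```text
t: 19.23
tool_pos: [458.6, 283.2, 135.2]
eef_rot: [[0.165, 0.986, 0.001], [0.986, -0.165, 0.001], [0.001, 0.001, -1.0]]
contact_force: [-0.5, -0.0, -0.4]
finger_gap: 7.2
gripper_force: 0.0
```

apply_moves(moves=[[[0,0,10,0,0,0,1],[0,0,35,0,0,0,1],[0,0,65,0,0,0,1],[0,0,86,0,0,0,1],[0,0,98,0,0,0,1],[0,0,98,0,0,0,1]]])

```text
t: 19.73
tool_pos: [459.5, 279.5, 33.4]
eef_rot: [[0.166, 0.986, -0.004], [0.986, -0.166, -0.002], [-0.003, -0.004, -1.0]]
contact_force: [0.1, -1.4, -0.6]
finger_gap: 0.5
gripper_force: 0.0
```

apply_moves(moves=[[[1,0,0,0,0,0,1],[2,0,0,0,0,0,1],[3,0,0,0,0,0,1],[4,0,0,0,0,0,1],[4,0,0,0,0,0,1]]])

```text
t: 20.15
tool_pos: [461.4, 285.1, 37.1]
eef_rot: [[0.165, 0.986, 0.001], [0.986, -0.165, 0.001], [0.001, 0.001, -1.0]]
contact_force: [0.1, 0.4, -1.1]
finger_gap: 0.6
gripper_force: 0.0
```

apply_moves(moves=[[[0.7,0,0,0,0,0,1],[1.4,0,0,0,0,0,1],[2,0,0,0,0,0,1],[2,0,0,0,0,0,1]]])

```text
t: 20.48
tool_pos: [461.4, 286.9, 36.4]
eef_rot: [[0.165, 0.986, 0.0], [0.986, -0.165, 0.0], [0.0, 0.0, -1.0]]
contact_force: [-1.1, -0.3, 0.2]
finger_gap: 0.3
gripper_force: 0.0
```

apply_moves(moves=[[[0.7,0,0,0,0,0,1],[1.4,0,0,0,0,0,1],[1.4,0,0,0,0,0,1]]])

```text
t: 20.73
tool_pos: [461.6, 288.3, 36.3]
eef_rot: [[0.165, 0.986, 0.0], [0.986, -0.165, 0.0], [0.0, 0.0, -1.0]]
contact_force: [0.8, -1.0, 0.9]
finger_gap: 0.8
gripper_force: 0.0
```

apply_moves(moves=[[[0.7,0,0,0,0,0,1],[1.4,0,0,0,0,0,1],[1.4,0,0,0,0,0,1]]])

```text
t: 20.98
tool_pos: [461.6, 288.7, 36.3]
eef_rot: [[0.165, 0.986, -0.001], [0.986, -0.165, -0.001], [-0.001, -0.001, -1.0]]
contact_force: [0.3, -7.7, 1.4]
finger_gap: 0.6
gripper_force: 3.9
```

apply_moves(moves=[[[0.5,0,0,0,0,0,1],[1,0,0,0,0,0,1],[1,0,0,0,0,0,1]]])

```text
t: 21.23
tool_pos: [461.6, 288.8, 36.3]
eef_rot: [[0.165, 0.986, -0.002], [0.986, -0.165, -0.002], [-0.003, -0.001, -1.0]]
contact_force: [2.0, -15.9, 4.4]
finger_gap: 0.4
gripper_force: 7.5
```

apply_moves(moves=[[[-6,0,0,0,0,0,1],[-15,0,-10,0,0,0,1],[-23,5,-25,0,0,0,1],[-23,25,-25,0,0,0,1],[-23,35,-25,0,0,0,1],[-23,35,-15,0,0,0,1],[-23,35,-9,0,0,0,1],[-23,35,-9,0,0,0,1]]])

```text
t: 21.9
tool_pos: [491.1, 261.7, 43.4]
eef_rot: [[0.165, 0.986, -0.003], [0.986, -0.165, -0.001], [-0.002, -0.003, -1.0]]
contact_force: [-0.3, -0.2, 0.5]
finger_gap: 0.5
gripper_force: 0.0
```

apply_moves(moves=[[[1,0,0,0,0,0,1],[2,0,0,0,0,0,1],[3,0,0,0,0,0,1],[4,0,0,0,0,0,1],[4,0,0,0,0,0,1]]])

```text
t: 22.32
tool_pos: [493.2, 266.3, 45.5]
eef_rot: [[0.165, 0.986, 0.0], [0.986, -0.165, 0.0], [0.0, 0.0, -1.0]]
contact_force: [0.0, -0.6, 0.4]
finger_gap: 0.7
gripper_force: 0.0
```

apply_moves(moves=[[[0.7,0,0,0,0,0,1],[1.4,0,0,0,0,0,1],[1.4,0,0,0,0,0,1]]])

```text
t: 22.57
tool_pos: [493.4, 267.2, 45.4]
eef_rot: [[0.165, 0.986, -0.0], [0.986, -0.165, -0.0], [-0.0, -0.0, -1.0]]
contact_force: [-0.6, -3.5, 3.4]
finger_gap: 0.6
gripper_force: 1.7
```

Run:
```python
from strip import *
from cell import arm
S=grab("scene",8,"j");o=arm.get_obs();print(o['t'],o['tool_pos'],o['contact_force'])
p=peak(S,40);print(p[0],p[0]-82.48,p[1])
q=np.array(o['tool_pos'])[:2];print('tool rail',(q-O)@ex,(q-O)@ey-5)
q=np.array([461.6,288.65]);print('touch idx rail',(q-O)@ex,(q-O)@ey-5)
```

```text
22.9667 [493.49 267.33  45.37] [-1.34 -3.15  3.77]
61.71235377999928 -20.76764622000072 196.94662
tool rail -25.47007988034122 -21.301160419777478
touch idx rail -60.44095028715605 -5.532943135355618
```

apply_moves(moves=[[[0.7,0,0,0,0,0,1],[0.7,0,0,0,0,0,1],[0.7,0,0,0,0,0,1]]])

```text
t: 23.22
tool_pos: [493.6, 268.1, 45.3]
eef_rot: [[0.165, 0.986, -0.0], [0.986, -0.165, 0.0], [0.0, -0.0, -1.0]]
contact_force: [-2.5, -3.4, 2.6]
finger_gap: 0.5
gripper_force: 1.8
```

apply_moves(moves=[[[-5,0,0,0,0,0,1],[-10,0,-20,0,0,0,1],[-12,5,-50,0,0,0,0.3],[-25,15,-80,0,0,-0.011,0.3],[-50,25,-90,0,0,-0.011,0.3],[-68,27.5,-90,0,0,-0.011,0.3],[-68,27.5,-80,0,0,-0.011,0.3],[-68,27.5,-75,0,0,-0.011,0.3]]])

```text
t: 23.88
tool_pos: [509.7, 195.9, 119.7]
eef_rot: [[0.156, 0.988, 0.001], [0.988, -0.156, 0.001], [0.001, 0.001, -1.0]]
contact_force: [-0.6, -0.5, -0.3]
finger_gap: 32.0
gripper_force: 0.0
```

apply_moves(moves=[[[0,0,0,0,0,0,0.3],[0,0,15,0,0,0,0.3],[0,0,30,0,0,0,0.3],[0,0,42,0,0,0,0.3],[0,0,45,0,0,0,0.45],[0,0,45,0,0,0,0.6],[0,0,45,0,0,0,0.7],[0,0,45,0,0,0,0.75]]], squeeze=8)

```text
t: 24.55
tool_pos: [509.5, 196.9, 75.8]
eef_rot: [[0.154, 0.988, -0.0], [0.988, -0.154, 0.0], [0.0, -0.0, -1.0]]
contact_force: [-8.8, 4.0, -0.2]
finger_gap: 14.1
gripper_force: 4.5
```

apply_moves(moves=[[[0,0,0,0,0,0,0.8],[0,0,0,0,0,0,0.9],[0,0,0,0,0,0,1]]])

```text
t: 24.8
tool_pos: [509.4, 196.8, 75.8]
eef_rot: [[0.154, 0.988, 0.0], [0.988, -0.154, 0.001], [0.001, -0.0, -1.0]]
contact_force: [-2.5, 5.4, 1.4]
finger_gap: 14.0
gripper_force: 8.0
```

apply_moves(moves=[[[0,0,0,0,0,0,1],[0.3,0,0,0,0,0.1,1],[0.4,0,0,0,0,0.2,1],[0.4,0,0,0,0,0.3,1],[0.4,0,0,0,0,0.4,1],[0.4,0,0,0,0,0.5,1],[0.4,0,0,0,0,0.6,1],[0.4,0,0,0,0,0.6,1]]], squeeze=30)

```text
t: 25.47
tool_pos: [509.8, 196.7, 75.8]
eef_rot: [[0.689, 0.725, 0.001], [0.725, -0.689, 0.0], [0.0, 0.001, -1.0]]
contact_force: [0.3, -0.8, 0.7]
finger_gap: 13.8
gripper_force: 30.0
```

apply_moves(moves=[[[0,0,0,0,0,0.1,1],[0,0,0,0,0,0.2,1],[0,0,0,0,0,0.3,1],[0,0,0,0,0,0.4,1],[0,0,0,0,0,0.49,1],[0,0,0,0,0,0.49,1]]])

```text
t: 25.97
tool_pos: [510.1, 196.4, 75.7]
eef_rot: [[0.948, 0.319, 0.001], [0.319, -0.948, -0.0], [0.001, 0.001, -1.0]]
contact_force: [-0.4, -5.8, 2.9]
finger_gap: 13.8
gripper_force: 30.0
```

```bash
cat > st.py <<'E'
from strip import *
from cell import arm
import sys
S=grab("scene",6,sys.argv[1]);o=arm.get_obs();print(o['t'],o['tool_pos'],o['contact_force'],o['joints'][5],np.round(np.array(o['eef_rot'])[:2,:2],3).tolist())
print('strip',peak(S,40)[:2])
E
python3 st.py k
```

```text
26.2667 [510.04 196.37  75.73] [ 0.82 -5.17  2.16] 1.4870333543035632 [[0.946, 0.325], [0.325, -0.946]]
strip (np.float64(58.07659093898816), np.float32(194.18729))
```

apply_moves(moves=[[[0,0.4,0,0,0,-0.1,1],[0,0.5,0,0,0,-0.2,1],[0,0.5,0,0,0,-0.3,1],[0,0.5,0,0,0,-0.4,1],[0,0.5,0,0,0,-0.5,1],[0,0.5,0,0,0,-0.6,1],[0,0.5,0,0,0,-0.7,1],[0,0.5,0,0,0,-0.7,1]]])

```text
t: 26.93
tool_pos: [509.7, 196.8, 75.7]
eef_rot: [[0.511, 0.86, 0.0], [0.86, -0.511, 0.001], [0.001, -0.0, -1.0]]
contact_force: [-3.7, 4.2, 3.8]
finger_gap: 13.7
gripper_force: 30.0
```

apply_moves(moves=[[[0,0,0,0,0,-0.1,1],[0,0,0,0,0,-0.2,1],[0,0,0,0,0,-0.3,1],[0,0,0,0,0,-0.38,1],[0,0,0,0,0,-0.46,1],[0,0,0,0,0,-0.52,1],[0,0,0,0,0,-0.52,1]]])

```text
t: 27.52
tool_pos: [509.3, 196.9, 75.7]
eef_rot: [[0.021, 1.0, -0.001], [1.0, -0.021, 0.001], [0.001, -0.001, -1.0]]
contact_force: [-5.0, 5.4, 5.5]
finger_gap: 13.9
gripper_force: 30.0
```

```bash
python3 st.py l
```

```text
27.8167 [509.26 196.86  75.74] [-5.94  4.74  6.14] 0.27149167190513823 [[0.025, 1.0], [1.0, -0.025]]
strip (np.float64(62.12501988471295), np.float32(195.15585))
```

apply_moves(moves=[[[0,0,0,0,0,-0.06,1],[0,0,0,0,0,-0.12,1],[0,0,0,0,0,-0.12,1],[0,0,0,0,0,-0.12,1]]])

```text
t: 28.15
tool_pos: [509.2, 196.9, 75.7]
eef_rot: [[-0.095, 0.995, -0.001], [0.995, 0.095, 0.001], [0.001, -0.001, -1.0]]
contact_force: [-6.2, 3.8, 6.7]
finger_gap: 13.9
gripper_force: 30.0
```

```bash
python3 st.py m
```

```text
28.45 [509.17 196.86  75.7 ] [-6.19  5.5   5.51] 0.15146785616455488 [[-0.095, 0.995], [0.995, 0.095]]
strip (np.float64(63.3494375647618), np.float32(191.8288))
```

apply_moves(moves=[[[0,0,0,0,0,0,0.65],[0,0,0,0,0,0,0.5],[0,0,0,0,0,0,0.4],[0,0,0,0,0,0,0.3],[0,0,-20,0,0,0,0.3],[0,0,-55,0,0,0,0.3],[0,0,-95,0,0,0,0.3],[0,0,-130,0,0,0,0.3]]])

```text
t: 29.12
tool_pos: [509.8, 196.2, 207.2]
eef_rot: [[-0.095, 0.996, 0.0], [0.996, 0.095, -0.0], [-0.0, 0.0, -1.0]]
contact_force: [0.4, -0.1, -1.0]
finger_gap: 33.2
gripper_force: 0.0
```

apply_moves(moves=[[[-40,0,0,0,0,0,0.3],[-80,0,0,0,0,0,0.3],[-120,0,0,0,0,0,0.3],[-160,0,0,0,0,0,0.3],[-200,0,0,0,0,0,0.3],[-240,0,0,0,0,0,0.3],[-240,0,0,0,0,0,0.3]]])

```text
t: 29.7
tool_pos: [533.3, -48.3, 205.3]
eef_rot: [[-0.09, 0.996, 0.001], [0.996, 0.09, -0.001], [-0.001, 0.001, -1.0]]
contact_force: [-1.0, -0.2, 0.1]
finger_gap: 33.4
gripper_force: 0.0
```

```bash
python3 st.py n
python3 - <<'E'
from strip import *
S=load("scene","n");A=load("scene","a");T=grab("top",8,"n")
z0=13.1+0
o=34.8-19.13
# mirror end profiles in S at heights 100 and 75: sample along rail x on mirror front face (y=o+32+4) 
xs=np.arange(-60,61,2.5)
for z in (70,85,100,115):
    P=np.array([proj(S,[*(O+ex*x+ey*(o+36+5)),z]) for x in xs],np.float32)[None]
    print('S front z',z,cv2.remap(S['img'].mean(2).astype(np.float32),P[...,0],P[...,1],cv2.INTER_LINEAR)[0].astype(int))
for y in (28,30,32,34,36):
    P=np.array([proj(T,[*(O+ex*x+ey*(o+y+5)),124]) for x in xs],np.float32)[None]
    print('T top y',y,cv2.remap(T['img'].mean(2).astype(np.float32),P[...,0],P[...,1],cv2.INTER_LINEAR)[0].astype(int))
for y in (-15,-5,5,10):
    P=np.array([proj(T,[*(O+ex*x+ey*(o+y+5)),34]) for x in xs],np.float32)[None]
    print('T carr y',y,cv2.remap(T['img'].mean(2).astype(np.float32),P[...,0],P[...,1],cv2.INTER_LINEAR)[0].astype(int))
P=np.array([proj(S,[*(O+ex*x+ey*(o+47.5+5)),34]) for x in xs],np.float32)[None]
print('S strip',cv2.remap(S['img'].mean(2).astype(np.float32),P[...,0],P[...,1],cv2.INTER_LINEAR)[0].astype(int))
print(xs.tolist())
E
```

```text
30.0 [532.48 -41.39 205.34] [-0.01 -0.3  -0.9 ] -0.2980145912912524 [[-0.096, 0.995], [0.995, 0.096]]
strip (np.float64(63.342570196671545), np.float32(176.42734))
S front z 70 [ 87 106 151 174 163 126  93  77  81  87  93  96  97  98  98  98 100  98
  98  99  99  98  98  99  99  99  99  99  99  99 100 100 100  99  98  99
  98 100 109 142 176 198 199 198 197 197 197 197 197]
S front z 85 [172 166 167 156 141 113  83  78  82  86  92  96  97  97  99  98  98  98
  97  98  98  99  99  99 100  99  99  99 100  98  99  99  99 100 100  99
  98  98 109 138 180 197 197 197 196 197 198 197 197]
S front z 100 [176 177 178 179 178 162 124  92  81  86  93  97  98  97  98  99  99  99
  98  98  98  99  98  99 100  99  99 100 100  99 100  99  99  99  99 100
 100 100 114 139 173 190 197 198 197 197 197 196 197]
S front z 115 [172 173 170 171 172 162 125  90  82  84  85  87  87  86  85  84  85  84
  86  86  87  86  85  86  85  88  87  88  87  86  88  86  88  86  87  87
  86  88 109 140 175 193 197 197 196 197 197 197 197]
T top y 28 [ 94  92  88  81  73  71  73  75  76  79  83  85  85  82  80  82  87  9
[... 1640 characters left out ...]
5  78  69  64  74  92 116 130 138 139 138 137 135 135
 135 137 137 138 139 139 138 136 134 131 127 122 125 125 124 119 119 125
 132 138 139 136 128 114 104  96  95  95  96  97 102]
S strip [ 93  76  72  72  75  81  87  94 128 165 179 162 168 169 176 175 171 171
 162 171 168 177 173 171 170 163 170 152 156 158 160 162 161 163 161 173
 168 167 168 165 148 129 121 124 145 174 194 197 197]
[-60.0, -57.5, -55.0, -52.5, -50.0, -47.5, -45.0, -42.5, -40.0, -37.5, -35.0, -32.5, -30.0, -27.5, -25.0, -22.5, -20.0, -17.5, -15.0, -12.5, -10.0, -7.5, -5.0, -2.5, 0.0, 2.5, 5.0, 7.5, 10.0, 12.5, 15.0, 17.5, 20.0, 22.5, 25.0, 27.5, 30.0, 32.5, 35.0, 37.5, 40.0, 42.5, 45.0, 47.5, 50.0, 52.5, 55.0, 57.5, 60.0]
```

```bash
python3 -c "
from cell import arm
o=arm.get_obs();print(o['t'],o['joint_vel']);print(arm.finish_job())"
```

```text
30.4 [-0.00332785  0.00061353  0.00165633 -0.00128124  0.0008607   0.00091339]
the job is handed in; nothing more can be done
None
```

The job is handed in at 30.4 s: the mirror is seated in the slot, about 1 mm off centre by the camera; the carriage was wound about 5.3 mm past the index, then brought forward to within about 0.5 mm of the mark, pin bearing forward; everything is let go and the arm is clear, though I ran no final check on the bottles and jar.

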